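# Walk the controller up onto the microscope base plate

## Task

Walk the tall grey controller up onto the black base plate and leave it standing flat against the backstop bar, centred on it, panel still facing the robot. Never lift it clear: with one end still standing where it is on the bench, tip it onto that end, swing the other end round and set it on the plate; then tip it onto the end on the plate, bring the other end up too, and move it on to the bar. Do not topple it, and leave the other things on the plate and bench where they are.

Things in the scene. Friction and masses are not known exactly. Their poses are not given: they have to be found in the camera images.
- controller_center (a point): Centre of the tall grey instrument controller, half-way up (103 mm above its underside): a loose, evenly filled rigid box 48 mm deep (own x), 130 mm wide (own y), 190 mm tall, on two black rubber feet 16 mm tall; 206 mm in all, 0.7 to 0.95 kg. Starts upright on the bench just before the plate. Can be gripped from above across its depth near the top.
- controller: The same controller; origin at the centre of its underside. Own x points from its white knob panel (robot side) to its vented back (plate side), own y to the left seen from the robot, z up. The feet are runners, one under each end, each 56 mm along x and 20 mm along y, outer faces flush with the ends at y = +65 and -65 mm. Standing free it slides at 3 to 7 N.
- base_plate: Fixed black steel base plate lying on the bench: 180 mm (own x) x 420 mm (own y) x 10 mm thick, vertical edges; origin at the centre of its underside, on the bench. Its near edge, the step to climb, is at own x = -90 mm; own x points across it away from the robot, own y to the left.
- backstop: Fixed aluminium bar on the plate, parallel to the near edge: 130 mm long (own y), 16 mm thick (own x), 40 mm tall, with a flange behind; origin at the centre of the bar's underside, on the plate's top. Its face towards the robot, which the controller's back feet must meet, is at own x = -8 mm, 95 mm inside the plate's near edge. Axes as the plate's.
- foot_front_left (a point): bottom outer corner of a rubber foot: the corner at the controller's own x = -28 mm, y = +65 mm, z = 0 (its panel side, left end).
- foot_front_right (a point): bottom outer corner of a rubber foot: the corner at the controller's own x = -28 mm, y = -65 mm, z = 0 (its panel side, right end).
- foot_back_left (a point): bottom outer corner of a rubber foot: the corner at the controller's own x = +28 mm, y = +65 mm, z = 0 (its vented back side, left end).
- foot_back_right (a point): bottom outer corner of a rubber foot: the corner at the controller's own x = +28 mm, y = -65 mm, z = 0 (its vented back side, right end).
- micro_stage: Small black positioning stage, 56 x 56 x 47 mm, standing near one end of the plate; origin at its underside. Bystander: leave it where it is.
- objective: Brass microscope objective, 26 mm diameter, 48 mm tall, standing near the other end of the plate; origin at its underside. Bystander: leave it where it is.
- slide_box: Grey box of slides, 80 x 50 x 30 mm, on the bench before the plate; origin at its underside. Bystander: leave it where it is.
- dish: Clear shallow dish, 90 mm diameter, 16 mm tall, on the bench before the plate; origin at its underside. Bystander: leave it where it is.
- solvent: Amber bottle, 60 mm diameter, 130 mm tall, to the left; origin at its underside. Bystander: leave it where it is.
- screwdriver: Screwdriver lying on the bench. Bystander: leave it where it is.
- mouse: Black computer mouse, 100 x 60 x 32 mm, on its pad to the right; origin at its underside. Bystander: leave it where it is.
Mind the look-alikes: they are no part of the job. Several things look just like the controller: the one meant starts nearest to the robot's base.

How it is judged:
By the outcome, as a careful person would: the job done as asked, in the order asked, and still so for the second after the job is handed in, with the robot touching nothing.
It also fails if it takes over 54 s, if anything falls off the work surface, if the arm or the gripper's body presses on something with over 40 N, if the wrist force passes 120 N, or if a joint passes its speed limit or range.

## Robot

A 6-joint arm with a two-finger parallel gripper is mounted at the origin on the work surface. World frame = base frame: x ahead of the robot, y to its left, z up, the work surface at z = 0. Lengths are in m, angles in rad, forces in N, time in s.
With the tool pointing down it reaches from about 0.275 to 0.85 m from the base axis. Payload 5.2 kg.
Tool frame: the origin (TCP) lies midway between the tips of the shut fingers; the grasp point (between the pads) lies 19 mm behind it; z points along the fingers, y is the line along which they close (so a half turn about z gives the same grasp; the last joint's range is limited). The gripper opens to 85 mm and grips with 20 to 120 N. Pads are 22 mm wide; open, the fingers measure 114 mm over their backs; the gripper's body (76 mm by 85 mm) begins 54 mm behind the grasp point. The pads swing forward as they close: fully open they stand 13 mm farther back than shut.
Start: joints at [-1.516, 0.259, 1.535, -0, 1.348, -0.203], TCP at [0.14, -0.532, 0.231] pointing down, gripper open.
Joint ranges: [-3.14, 3.14], [-0.91, 2.08], [0.19, 2.58], [-1.22, 4.36], [0.22, 2.71], [-3.12, 3.12]. Speed limits (rad/s): [2.57, 2.57, 3.14, 3.14, 3.14, 3.14].

## Interface

Orientations are given as a unit quaternion [w, x, y, z].
In Python, from workcell import r gives the robot as it stands. The module is installed in compiled form; this text tells all that it offers.
- The arm moves only by the tool drive_tool, never from a script. Its argument "plan" is a list of rows, each an object of numbers: "tx", "ty", "tz": the shift along the world's x, y, z in m; "spin": the turn about the world's z in rad. A call has 1 to 5 rows; each row is the pose to reach, as a shift and turn from the pose commanded when the call began; what a row does not reach only later rows make up. A row lasts 1/8 s, in which the tool goes at most 62.5 mm and 10.7 degrees, less where a joint would pass 70% of its speed; a pose out of reach is approached as far as the arm can. A call with a gripper value outside its range is refused whole. "claw" is the finger opening in m, from 0 to 0.0854, set as the call begins (left out, the last holds). The fingers move at their own pace and stop on an object; "newtons" is the grip in N (left out, the last holds). Time passes only in rows, so rows that repeat a pose let the fingers close. It gives the time, the measured TCP pose, the force, the opening and the grip force at its end, in the units of the state.
- r.state(): the state, without advancing time (a new reading comes with each control period).
- r.snapshot(name): name is "side" or "top"; returns a dict with "img" (400x640x3 uint8, red, green, blue), "fx", "fy", "cx", "cy" (pixels), "R" (3x3) and "t" (3): a world point X has camera coordinates R X + t. Camera axes: x right, y down, z forward; pixel columns grow to the right and rows downward; lengths in m; the calibration is good to about 2 mm. A picture is of the moment at which its call begins. There is no depth.
- r.job_done(): hands the job in; it is judged then, once.
The state is a dict: "clock": time; "q": joint angles; "joint_velocities": joint speeds; "joint_efforts": joint torques, N m; "tcp_pos": TCP position; "tcp_rot": TCP orientation; "force": force on the tool from outside, world axes, zero at the start; "torque": the same for the moment, N m; "opening": finger opening in m; "gripper_force": force on a finger pad.
Only numpy, scipy, OpenCV 4.12 (cv2) and the standard library are available. Lean on these libraries where they do the work, as an engineer would, in place of code of your own. Each camera call takes 0.05 s, during which the arm holds its last target. There are 200 camera calls.

## Working session

There is one attempt and no reset: what is moved stays moved. The work goes in short steps, Python scripts to look and compute and a tool call to move; the robot and the scene stay as the last step left them, time stands still between calls to the robot, and variables do not carry over. Pictures are saved under pics/ and viewed, at most 10 in all, crops included, and the job is handed in when it is done.

Besides the shell and the picture viewer there is one more tool, called after ">>>" in YAML: its name, and indented under it one key for each argument. drive_tool: Moves the arm, as the interface text tells. Its arguments: {"type":"object","properties":{"plan":{"type":"array","items":{"type":"object","properties":{"tx":{"type":"number"},"ty":{"type":"number"},"tz":{"type":"number"},"spin":{"type":"number"}}}},"claw":{"type":"number"},"newtons":{"type":"number"}},"required":["plan"]}

```bash
mkdir -p pics
cat > h.py <<'E'
import numpy as np, cv2
from workcell import r
def snap(n,f=None):
    s=r.snapshot(n)
    if f: cv2.imwrite('pics/'+f,s['img'][:,:,::-1])
    return s
def ray(s,u,v,z):
    R=np.array(s['R']);t=np.array(s['t']);c=-R.T@t
    d=R.T@np.array([(u-s['cx'])/s['fx'],(v-s['cy'])/s['fy'],1])
    return c+d*(z-c[2])/d[2]
def proj(s,X):
    p=np.array(s['R'])@np.array(X)+np.array(s['t'])
    return np.array([s['fx']*p[0]/p[2]+s['cx'],s['fy']*p[1]/p[2]+s['cy']])
E
python3 - <<'E'
from h import *
for n in('top','side'):
    s=snap(n,n+'0.png'); R=np.array(s['R']); print(n,-R.T@s['t'],R.round(3).tolist(),s['fx'])
st=r.state();print(st)
E
```

```text
top [0.36713625 0.00982073 1.40567302] [[0.011, -1.0, 0.003], [-0.996, -0.011, -0.087], [0.087, -0.002, -0.996]] 380.3799284669418
side [-0.12858266 -0.94346031  1.42053347] [[0.821, -0.571, -0.005], [-0.44, -0.627, -0.642], [0.363, 0.53, -0.766]] 493.11467204845167
{'clock': 0.1, 'q': array([-1.51578482e+00,  2.59266381e-01,  1.53598273e+00, -1.47853881e-05,
        1.34799044e+00, -2.02800748e-01]), 'joint_velocities': array([-0.00144928, -0.00290409, -0.00248259, -0.00052878, -0.00045216,
        0.00051014]), 'joint_efforts': array([ 2.37792759e-03, -4.46972287e+01, -2.91247612e+01, -3.01177442e-04,
        6.11014722e-03,  6.56890606e-06]), 'tcp_pos': array([ 0.14022172, -0.53133332,  0.23055619]), 'tcp_rot': array([-8.21734623e-04,  9.91702557e-01,  1.28551006e-01,  5.36041974e-05]), 'force': array([0.18650667, 0.06283488, 0.01111104]), 'torque': array([ 0.01845557,  0.00897222, -0.01812809]), 'gripper_force': 0.0, 'opening': 0.08539077932667016}
```

View pics/top0.png

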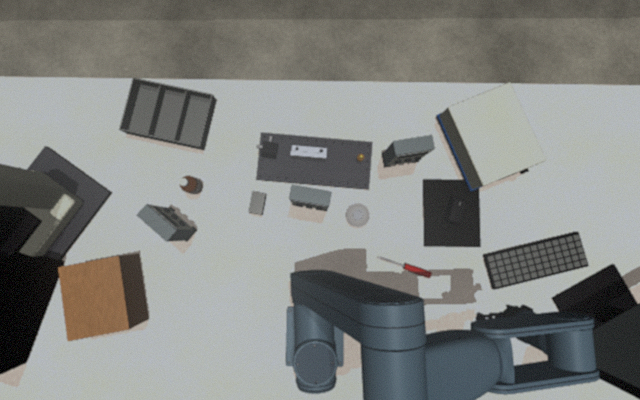

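View pics/side0.png

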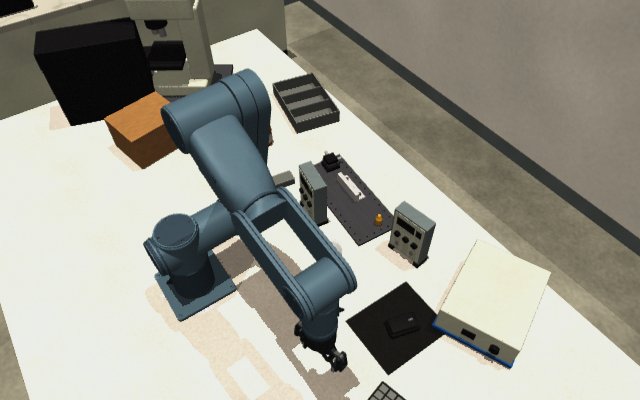

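The controller candidates in the top view are (310,198) just before the plate, (408,150) right of the plate and (168,222) on the left. Only (310,198) stands just before the plate, and it is also nearest to the base. I'll check it in a crop.

Run:
```python
from h import *
s=snap('top'); im=s['img']
c=cv2.resize(im[120:240,240:400],None,fx=5,fy=5,interpolation=cv2.INTER_CUBIC)
cv2.imwrite('pics/crop1.png',c[:,:,::-1])
for p in [(310,198),(408,150),(168,222)]: print(p,ray(s,*p,.2).round(3))
g=im.mean(2)
def comps(m,z,amin=60):
    n,l,st,ce=cv2.connectedComponentsWithStats(m.astype(np.uint8))
    for i in range(1,n):
        if st[i,4]<amin: continue
        x,y=ce[i]
        if not(240<x<400 and 120<y<240): continue
        ct=cv2.findContours((l==i).astype(np.uint8),0,2)[0]
        b=cv2.boxPoints(cv2.minAreaRect(max(ct,key=len)))
        print(st[i].tolist(),b.round(1).tolist(),[ray(s,*q,z)[:2].round(3).tolist() for q in b])
print('plate');comps(g<85,.01,800)
print('grey z.206');comps((g>100)&(g<165),.206)
print('gray levels',g[185:215:2,310].round(),g[198,285:335:3].round(), g[150,285:335:3].round())
```

```text
(310, 198) [0.478 0.023 0.2  ]
(408, 150) [ 0.637 -0.291  0.2  ]
(168, 222) [0.397 0.471 0.2  ]
plate
[258, 134, 113, 54, 4193] [[257.1000061035156, 178.3000030517578], [261.20001220703125, 132.6999969482422], [371.5, 142.6999969482422], [367.29998779296875, 188.3000030517578]] [[0.567, 0.222], [0.739, 0.211], [0.706, -0.202], [0.534, -0.186]]
grey z.206
[255, 132, 118, 80, 1246] [[250.8000030517578, 205.1999969482422], [257.20001220703125, 130.8000030517578], [373.6000061035156, 140.8000030517578], [367.1000061035156, 215.1999969482422]] [[0.453, 0.21], [0.693, 0.195], [0.664, -0.179], [0.425, -0.158]]
[290, 144, 38, 15, 153] [[289.5, 155.0], [290.6000061035156, 143.6999969482422], [327.29998779296875, 147.0], [326.20001220703125, 158.39999389648438]] [[0.615, 0.09], [0.652, 0.087], [0.642, -0.03], [0.605, -0.027]]
[248, 190, 19, 26, 378] [[247.10000610351562, 213.10000610351562], [251.3000030517578, 189.60000610351562], [267.3999938964844, 192.5], [263.1000061035156, 216.0]] [[0.428, 0.221], [0.502, 0.209], [0.494, 0.158], [0.419, 0.17]]
[345, 203, 25, 25, 469] [[342.20001220703125, 207.60000610351562], [364.70001220703125, 200.10000610351562], [372.20001220703125, 222.60000610351562], [349.70001220703125, 230.10000610351562]] [[0.448, -0.079], [0.473, -0.15], [0.402, -0.174], [0.378, -0.103]]
gray levels [158. 159. 119. 117. 122. 119. 120. 122. 123.  92.  60.  61. 147. 170.
 169.] [177. 164. 117. 125. 124. 123. 126. 121. 120. 122. 126. 122. 119. 119.
 124. 145. 181.] [ 83.  82. 141. 167. 152. 182. 178. 180. 185. 182. 182. 179.  82. 184.
 105.  82.  80.]
```

View pics/crop1.png

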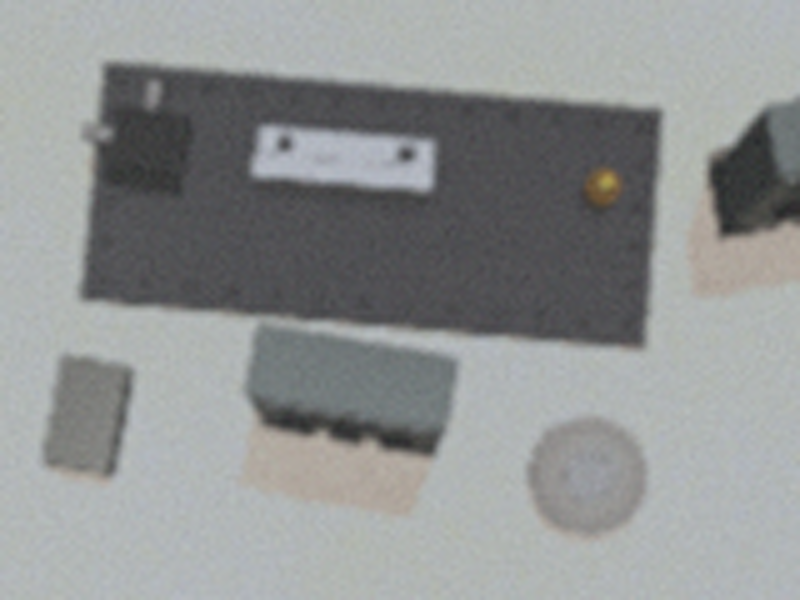

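The crop confirms the target. The grey top face has corners near crop (262,325), (458,358), (441,430) and (250,395), with the knob panel below it facing the robot. The plate and white bar are behind it, with the stage at the left, the brass objective at (603,187), the slide box at (88,415) and the dish at (585,475).

```bash
cat >> h.py <<'E'
def rect(s,m,z,roi):
    x0,y0,x1,y1=roi; k=np.zeros(m.shape,np.uint8); k[y0:y1,x0:x1]=m[y0:y1,x0:x1]
    n,l,st,ce=cv2.connectedComponentsWithStats(k); i=1+st[1:,4].argmax()
    c=max(cv2.findContours((l==i).astype(np.uint8),0,1)[0],key=len)[:,0,:]
    P=np.float32([ray(s,u,v,z)[:2] for u,v in cv2.convexHull(c)[:,0,:]])
    (cx,cy),(w,h),a=cv2.minAreaRect(P*1000); a=(a+(90 if h>w else 0)+90)%180-90  # long axis
    a=a if a>0 else a+180
    return np.round([cx,cy,max(w,h),min(w,h),a-90],1)  # yaw of short axis (own x), deg
E
python3 - <<'E'
from h import *
s=snap('top'); im=cv2.GaussianBlur(s['img'],(3,3),0); g=im.mean(2)
print('plate',rect(s,g<118,.01,(240,125,380,190)))
print('bar',rect(s,g>125,.05,(280,140,335,162)))
m=(g>104)&(g<140); print('ctrl',rect(s,m,.206,(284,180,336,215)))
print(g[180:212,300].round().tolist())
s=snap('side'); c=cv2.resize(s['img'][140:260,260:420],None,fx=5,fy=5,interpolation=cv2.INTER_CUBIC); cv2.imwrite('pics/side1.png',c[:,:,::-1])
E
```

```text
plate [635.9  11.7 417.  178.3  -4.3]
bar [662.1  33.1 131.   38.9  -4.6]
ctrl [477.3  25.3 127.2  65.9  -9.4]
[82.0, 81.0, 84.0, 105.0, 139.0, 151.0, 138.0, 125.0, 120.0, 119.0, 119.0, 120.0, 120.0, 119.0, 120.0, 121.0, 121.0, 122.0, 122.0, 120.0, 114.0, 104.0, 87.0, 68.0, 58.0, 65.0, 95.0, 136.0, 161.0, 167.0, 168.0, 168.0]
```

View pics/side1.png

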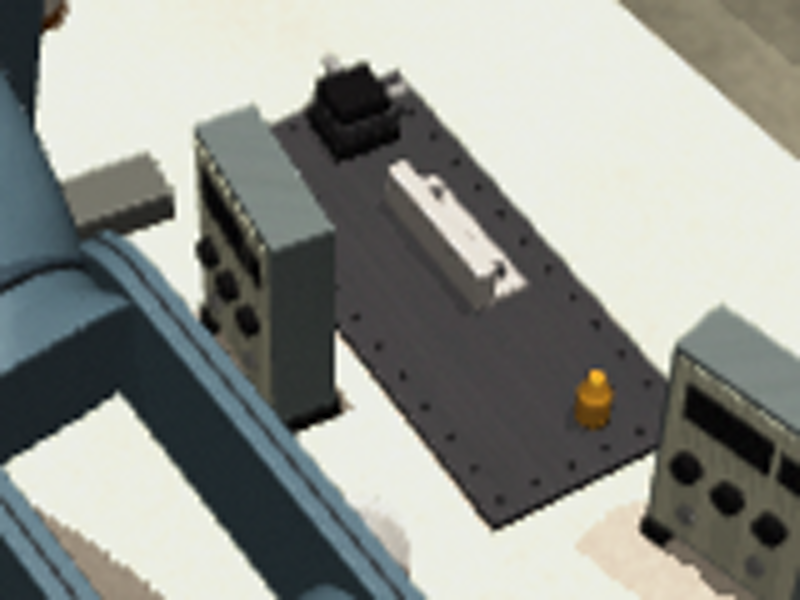

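```bash
cat >> h.py <<'E'
def ctrl(s,z=.206,roi=(270,120,345,215),lo=108,hi=132,dump=0):
    g=cv2.GaussianBlur(s['img'],(3,3),0).mean(2)
    m=cv2.morphologyEx(((g>lo)&(g<hi)).astype(np.uint8),cv2.MORPH_OPEN,np.ones((5,5)))
    return rect(s,m,z,roi)
def tool():
    st=r.state(); w,x,y,_=st['tcp_rot']; a=np.degrees(2*np.arctan2(y,x))-90
    return dict(t=round(st['clock'],2),p=(st['tcp_pos']*1000).round(1).tolist(),closeline=round((a+90)%180-90,1),F=st['force'].round(1).tolist(),q=st['q'].round(2).tolist(),op=round(st['opening'],4))
E
python3 - <<'E'
from h import *
s=snap('top'); print(ctrl(s),ctrl(s,lo=100,hi=135)); print(tool())
# rear edge of the top face by sub-pixel gradient between bright strip and face, per column
g=s['img'].astype(float).mean(2)
for u in (296,300,306,312,318,324):
    c=g[176:212,u]; print(u,c.round().astype(int).tolist())
for p in((292.4,185),(331.6,191.6),(328.2,206),(290,199)): print(ray(s,*p,.206).round(4))
E
```

```text
[486.2  23.7 125.8  45.7  -9.3] [486.   23.7 126.5  47.2  -9.4]
{'t': 0.3, 'p': [140.2, -531.6, 231.0], 'closeline': np.float64(-75.2), 'F': [-0.5, -0.4, 0.6], 'q': [-1.52, 0.26, 1.54, -0.0, 1.35, -0.2], 'op': 0.0856}
296 [82, 82, 73, 78, 80, 75, 91, 127, 156, 150, 124, 118, 119, 120, 122, 121, 123, 121, 121, 121, 119, 123, 120, 120, 114, 92, 71, 62, 57, 86, 142, 169, 167, 171, 171, 168]
300 [83, 80, 82, 85, 84, 79, 79, 94, 145, 158, 135, 119, 117, 113, 117, 118, 123, 119, 118, 121, 122, 117, 124, 119, 116, 106, 87, 66, 58, 58, 89, 141, 166, 170, 168, 166]
306 [77, 83, 82, 79, 88, 77, 80, 92, 146, 175, 158, 132, 120, 114, 117, 119, 120, 121, 123, 121, 118, 122, 122, 119, 119, 115, 115, 89, 68, 61, 73, 105, 148, 167, 165, 169]
312 [79, 81, 86, 77, 72, 76, 85, 79, 99, 147, 179, 167, 143, 122, 115, 116, 118, 119, 119, 117, 118, 118, 117, 121, 123, 119, 117, 116, 86, 70, 66, 90, 122, 156, 167, 168]
318 [81, 81, 84, 85, 79, 80, 78, 76, 89, 131, 170, 178, 168, 137, 115, 116, 119, 118, 120, 118, 122, 119, 123, 124, 119, 123, 121, 117, 115, 95, 63, 58, 50, 76, 138, 167]
324 [84, 81, 81, 82, 83, 82, 82, 84, 79, 99, 148, 182, 181, 171, 138, 118, 113, 116, 119, 119, 121, 120, 118, 123, 121, 122, 123, 120, 118, 108, 96, 81, 74, 65, 95, 141]
[0.5184 0.0794 0.206 ]
[ 0.4988 -0.0452  0.206 ]
[ 0.4529 -0.0348  0.206 ]
[0.4737 0.0863 0.206 ]
```

The controller centre is at about (0.486, 0.024) with yaw -9.3°. Its measured size is 127x47 mm against 130x48 given. The plate has yaw about -4.4°. The bar face centre is at about (0.643, 0.0345). Swinging the right end up first also brings the controller nearer to the bar's centre. Next I move above the grip point at own y = -45 mm.

>>> drive_tool:
  plan:
    - {"tx": 0.02, "ty": 0.04, "tz": 0.03, "spin": 0.12}
    - {"tx": 0.05, "ty": 0.09, "tz": 0.06, "spin": 0.25}
    - {"tx": 0.085, "ty": 0.135, "tz": 0.06, "spin": 0.38}
    - {"tx": 0.12, "ty": 0.185, "tz": 0.06, "spin": 0.5}
    - {"tx": 0.155, "ty": 0.235, "tz": 0.06, "spin": 0.62}
  claw: 0.085
  newtons: 20

```text
clock: 0.92
tcp_pos: [0.296, -0.2952, 0.2916]
tcp_rot: [0.0, 0.905, 0.426, 0.0]
force: [1.1, -0.5, -0.2]
opening: 0.0849
gripper_force: 0.0
```

>>> drive_tool:
  plan:
    - {"tx": 0.035, "ty": 0.055, "spin": 0.12}
    - {"tx": 0.075, "ty": 0.11, "spin": 0.24}
    - {"tx": 0.11, "ty": 0.165, "spin": 0.36}
    - {"tx": 0.15, "ty": 0.22, "spin": 0.47}
    - {"tx": 0.184, "ty": 0.276, "spin": 0.53}

```text
validation failed for argument at $.pl...
```

>>> drive_tool:
  plan:
    - {"tz": 0}
    - {"tz": 0}

```text
validation failed for argument at $.pl...
```

>>> drive_tool:
  plan:
    - {"tx": 0.035, "ty": 0.055, "tz": 0, "spin": 0.12}
    - {"tx": 0.075, "ty": 0.11, "tz": 0, "spin": 0.24}
    - {"tx": 0.11, "ty": 0.165, "tz": 0, "spin": 0.36}
    - {"tx": 0.15, "ty": 0.22, "tz": 0, "spin": 0.47}
    - {"tx": 0.184, "ty": 0.276, "tz": 0, "spin": 0.53}

```text
clock: 1.55
tcp_pos: [0.47, -0.0354, 0.2915]
tcp_rot: [0.0, 0.761, 0.648, 0.0]
force: [0.7, -1.3, -0.2]
opening: 0.085
gripper_force: 0.0
```

```bash
python3 -c "
from h import *
print(tool())"
```

```text
{'t': 1.55, 'p': [470.0, -35.4, 291.5], 'closeline': np.float64(-9.2), 'F': [0.7, -1.3, -0.2], 'q': [-0.31, 0.08, 1.61, -0.0, 1.45, -0.15], 'op': 0.085}
```

>>> drive_tool:
  plan:
    - {"tx": 0, "ty": 0, "tz": 0, "spin": 0}
    - {"tx": 0, "ty": 0, "tz": 0, "spin": 0}
    - {"tx": 0, "ty": 0, "tz": -0.04, "spin": 0}

```text
clock: 1.92
tcp_pos: [0.4706, -0.0392, 0.2535]
tcp_rot: [0.003, 0.763, 0.646, 0.002]
force: [-0.1, -1.1, -0.5]
opening: 0.0848
gripper_force: 0.0
```

```bash
python3 -c "
from h import *
print(tool())
s=snap('top'); c=cv2.resize(s['img'][140:240,250:390],None,fx=5,fy=5); cv2.imwrite('pics/a.png',c[:,:,::-1])"
```

```text
{'t': 1.93, 'p': [470.6, -39.2, 253.5], 'closeline': np.float64(-9.5), 'F': [-0.1, -1.1, -0.5], 'q': [-0.32, 0.1, 1.68, -0.0, 1.36, -0.15], 'op': 0.0848}
```

View pics/a.png

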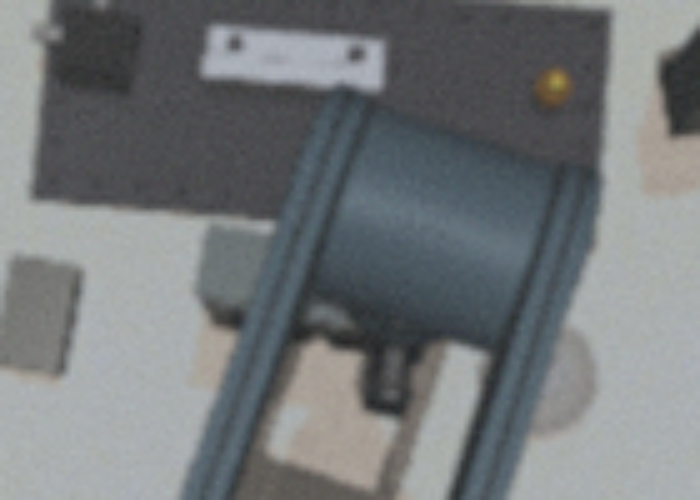

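The arm hides the right end, the box's left end is visible at crop (235,270), and the tool stopped short of its target. I'll correct that and descend.

>>> drive_tool:
  plan:
    - {"tx": 0.008, "ty": 0.019, "tz": 0, "spin": 0.003}
    - {"tx": 0.008, "ty": 0.019, "tz": 0, "spin": 0.003}
    - {"tx": 0.008, "ty": 0.019, "tz": -0.03, "spin": 0.003}
    - {"tx": 0.008, "ty": 0.019, "tz": -0.06, "spin": 0.003}
    - {"tx": 0.008, "ty": 0.019, "tz": -0.088, "spin": 0.003}

```text
clock: 2.6
tcp_pos: [0.4767, -0.0199, 0.1631]
tcp_rot: [0.0, 0.762, 0.648, -0.0]
force: [-0.4, -0.7, -0.1]
opening: 0.0853
gripper_force: 0.0
```

>>> drive_tool:
  plan:
    - {"tx": 0, "ty": 0, "tz": 0, "spin": 0}
    - {"tx": 0, "ty": 0, "tz": 0, "spin": 0}
    - {"tx": 0, "ty": 0, "tz": 0, "spin": 0}
    - {"tx": 0, "ty": 0, "tz": 0, "spin": 0}
  claw: 0.055

```text
clock: 3.1
tcp_pos: [0.4777, -0.0185, 0.1644]
tcp_rot: [0.001, 0.761, 0.648, 0.001]
force: [1.1, -0.3, 1.0]
opening: 0.0548
gripper_force: 0.4
```

>>> drive_tool:
  plan:
    - {"tx": 0, "ty": 0, "tz": 0, "spin": 0}
    - {"tx": 0, "ty": 0, "tz": 0, "spin": 0}
    - {"tx": 0, "ty": 0, "tz": 0, "spin": 0}
  claw: 0.03
  newtons: 20

```text
clock: 3.48
tcp_pos: [0.4782, -0.0185, 0.1644]
tcp_rot: [0.001, 0.761, 0.648, 0.001]
force: [1.8, -1.0, 6.0]
opening: 0.0479
gripper_force: 21.2
```

```bash
python3 -c "
from h import *
print(tool()); import math
# arc about left-foot outer edge from yaw 0 frame: grip 110 out, 181 up
for a in (2,4,6,8,10,12):
    c,s=math.cos(math.radians(a)),math.sin(math.radians(a)); g=(.1105,.183)
    dl=g[0]*c-g[1]*s-g[0]; dz=g[0]*s+g[1]*c-g[1]   # lateral (own -y) change, rise
    print(a,'dx %.4f dy %.4f dz %.4f'%(-dl*-.0*0+ -dl*.1616*1, -dl*.987, dz),'end lift',round(130*s,1))
"
```

```text
{'t': 3.48, 'p': [478.2, -18.5, 164.4], 'closeline': np.float64(-9.2), 'F': [1.8, -1.0, 6.0], 'q': [-0.27, 0.19, 1.8, -0.0, 1.15, -0.11], 'op': 0.0479}
2 dx 0.0010 dy 0.0064 dz 0.0037 end lift 4.5
4 dx 0.0021 dy 0.0129 dz 0.0073 end lift 9.1
6 dx 0.0032 dy 0.0195 dz 0.0105 end lift 13.6
8 dx 0.0043 dy 0.0262 dz 0.0136 end lift 18.1
10 dx 0.0054 dy 0.0330 dz 0.0164 end lift 22.6
12 dx 0.0065 dy 0.0399 dz 0.0190 end lift 27.0
```

>>> drive_tool:
  plan:
    - {"tx": 0.001, "ty": 0.0064, "tz": 0.004, "spin": 0}
    - {"tx": 0.002, "ty": 0.013, "tz": 0.0075, "spin": 0}
    - {"tx": 0.003, "ty": 0.0195, "tz": 0.0105, "spin": 0}
    - {"tx": 0.003, "ty": 0.0195, "tz": 0.0105, "spin": 0}

```text
clock: 3.98
tcp_pos: [0.4795, 0.0021, 0.1735]
tcp_rot: [-0.001, 0.761, 0.649, -0.0]
force: [0.0, 0.5, -8.7]
opening: 0.0478
gripper_force: 22.2
```

```bash
python3 -c "
from h import *
print(tool())
a=snap('top')['img'][150:230,260:360]; b=snap('side')['img'][150:250,290:390]
a=cv2.resize(a,(400,320));b=cv2.resize(b,(400,400)); a=cv2.copyMakeBorder(a,0,80,0,0,0)
cv2.imwrite('pics/b.png',np.hstack([a,b])[:,:,::-1])"
```

```text
{'t': 3.98, 'p': [479.5, 2.1, 173.5], 'closeline': np.float64(-9.1), 'F': [0.0, 0.5, -8.7], 'q': [-0.23, 0.18, 1.78, 0.0, 1.18, -0.07], 'op': 0.0478}
```

View pics/b.png

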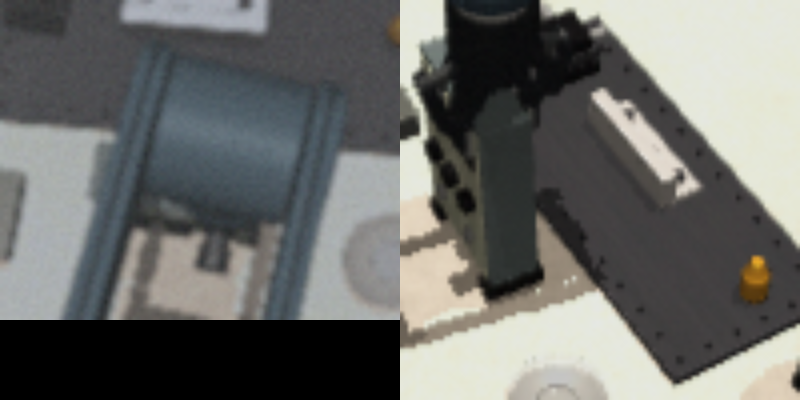

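```bash
cat >> h.py <<'E'
def Rz(a): a=np.radians(a); return np.array([[np.cos(a),-np.sin(a),0],[np.sin(a),np.cos(a),0],[0,0,1]])
def Rx(a): a=np.radians(a); return np.array([[1,0,0],[0,np.cos(a),-np.sin(a)],[0,np.sin(a),np.cos(a)]])
def pose(piv,py,yaw,tilt,pts): # pivot world pt of own (0,py,0); tilt>0 raises own +y
    return [np.array(piv)+Rz(yaw)@Rx(tilt)@(np.array(p)-[0,py,0]) for p in pts]
E
python3 - <<'E'
from h import *
s=snap('side'); st=r.state(); print('torque',st['torque'].round(2),st['force'].round(1))
L=np.array([.486,.024,0])+Rz(-9.3)@[0,.065,0]
names=['FRfoot','BRfoot','FRtop','BRtop','BLtop','FLtop']
P=[(-.028,-.065,0),(.028,-.065,0),(-.024,-.065,.206),(.024,-.065,.206),(.024,.065,.206),(-.024,.065,.206)]
for lab,pts in(('start',pose(L,.065,-9.3,0,P)),('pivot6',pose(L,.065,-9.3,-6,P)),('lift',[p+[.002,.0205,.009] for p in pose(L,.065,-9.3,0,P)])):
    print(lab,[(n,proj(s,p).round(1).tolist()) for n,p in zip(names,pts)])
im=s['img'].mean(2)
cv2.imwrite('pics/c.png',cv2.resize(s['img'][205:240,295:345],None,fx=14,fy=14,interpolation=cv2.INTER_CUBIC)[:,:,::-1])
E
```

```text
torque [-0.26  0.03 -0.03] [ 0.5  0.3 -7.4]
start [('FRfoot', [313.2, 227.4]), ('BRfoot', [327.2, 222.0]), ('FRtop', [313.0, 189.1]), ('BRtop', [326.1, 184.4]), ('BLtop', [309.9, 159.4]), ('FLtop', [297.2, 163.7])]
pivot6 [('FRfoot', [313.0, 224.9]), ('BRfoot', [327.1, 219.6]), ('FRtop', [310.1, 182.1]), ('BRtop', [323.2, 177.4]), ('BLtop', [307.3, 155.7]), ('FLtop', [294.7, 159.9])]
lift [('FRfoot', [310.4, 221.9]), ('BRfoot', [324.4, 216.6]), ('FRtop', [309.9, 183.3]), ('BRtop', [323.1, 178.6]), ('BLtop', [307.0, 153.9]), ('FLtop', [294.3, 158.1])]
```

View pics/c.png

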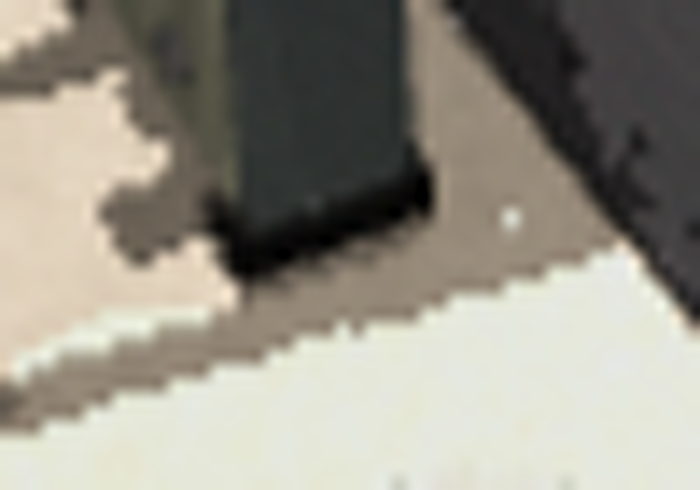

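The front-right foot is at crop (240,275), which is px (312.1,224.6). That matches pivoting on the left end, predicted at (313,224.9), rather than a clear lift, predicted at (310.4,221.9). The load on the standing foot is light, so I'll tip a bit further and back off to press that foot down.

>>> drive_tool:
  plan:
    - {"tx": 0.001, "ty": 0.006, "tz": 0.002, "spin": 0}
    - {"tx": 0.002, "ty": 0.012, "tz": 0.0045, "spin": 0}
    - {"tx": 0.002, "ty": 0.012, "tz": 0.0045, "spin": 0}
    - {"tx": 0.001, "ty": 0.009, "tz": 0.0025, "spin": 0}
    - {"tx": 0.001, "ty": 0.009, "tz": 0.0025, "spin": 0}

```text
clock: 4.75
tcp_pos: [0.4806, 0.01, 0.176]
tcp_rot: [-0.0, 0.761, 0.648, -0.0]
force: [0.0, -0.4, -8.4]
opening: 0.0479
gripper_force: 22.3
```

Run:
```python
from h import *
print(tool(),r.state()['torque'].round(2))
s=snap('side'); c=s['img'][205:240,295:345]; g=c.mean(2)
m=(g<45).astype(np.uint8); m[:, :12]=0; m[:,34:]=0
ys,xs=np.nonzero(m); print('lowest',[(295+x,205+y) for y,x in zip(ys,xs) if y>=ys.max()-1][:6],'rightmost',[(295+x,205+y) for y,x in zip(ys,xs) if x>=xs.max()])
L=np.array([.486,.024,0])+Rz(-9.3)@[0,.065,0]
for a in(-4,-6,-8,-9): print(a,[proj(s,p).round(1).tolist() for p in pose(L,.065,-9.3,a,[(-.028,-.065,0),(.028,-.065,0)])], (np.array(pose(L,.065,-9.3,a,[(0,-.0425,.183)])[0])*1000).round(1))
```

```text
{'t': 4.75, 'p': [480.6, 10.0, 176.0], 'closeline': np.float64(-9.2), 'F': [0.0, -0.4, -8.4], 'q': [-0.21, 0.18, 1.78, -0.0, 1.18, -0.05], 'op': 0.0479} [-0.21  0.04  0.06]
lowest [(np.int64(311), np.int64(222)), (np.int64(312), np.int64(222)), (np.int64(313), np.int64(222)), (np.int64(314), np.int64(222)), (np.int64(315), np.int64(222)), (np.int64(316), np.int64(222))] rightmost [(np.int64(328), np.int64(205)), (np.int64(328), np.int64(206))]
-4 [[313.1, 225.8], [327.1, 220.5]] [481.2  -5.1 190.1]
-6 [[313.0, 224.9], [327.1, 219.6]] [482.3   1.5 193.2]
-8 [[313.0, 224.1], [327.0, 218.7]] [483.4   8.2 196.2]
-9 [[312.9, 223.6], [327.0, 218.3]] [484.   11.6 197.6]
```

>>> drive_tool:
  plan:
    - {"tx": 0, "ty": 0, "tz": -0.003, "spin": 0}
    - {"tx": 0, "ty": 0, "tz": -0.003, "spin": 0}

```text
clock: 5.05
tcp_pos: [0.4813, 0.0097, 0.1742]
tcp_rot: [0.001, 0.761, 0.648, 0.0]
force: [-2.9, -3.1, 2.4]
opening: 0.0481
gripper_force: 23.3
```

```bash
cat >> h.py <<'E'
def avg(n=5):
    F=[];T=[]
    for _ in range(n): s=r.snapshot('side'); x=r.state(); F.append(x['force']);T.append(x['torque'])
    return np.mean(F,0).round(2),np.mean(T,0).round(3),s
E
python3 - <<'E'
from h import *
f,t,s=avg(); print(f,t,tool())
c=cv2.resize(s['img'][150:235,280:350],None,fx=7,fy=7,interpolation=cv2.INTER_CUBIC); cv2.imwrite('pics/d.png',np.clip(c.astype(float)*1.6,0,255)[:,:,::-1])
E
```

```text
[-2.33 -3.73  4.66] [-0.502  0.824  0.178] {'t': 5.3, 'p': [481.4, 9.7, 174.2], 'closeline': np.float64(-9.2), 'F': [-2.6, -3.6, 5.6], 'q': [-0.21, 0.18, 1.78, -0.0, 1.18, -0.05], 'op': 0.048}[ WARN:0@7.034] global loadsave.cpp:1063 imwrite_ Unsupported depth image for selected encoder is fallbacked to CV_8U.
```

View pics/d.png

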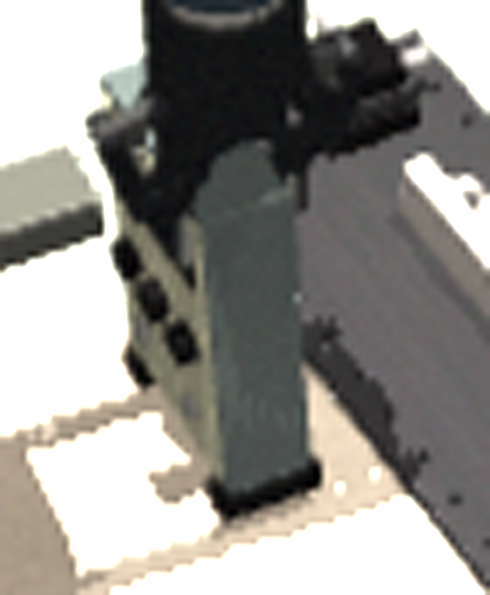

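The box leans left at about 8°. The right foot corner is at crop (225,515), which is px (312,223.6), and the left foot at (140,370) is on the bench and now loaded. I'll relax by 1 mm and begin the swing about the left end.

>>> drive_tool:
  plan:
    - {"tx": 0, "ty": 0, "tz": 0.001, "spin": 0}
    - {"tx": 0.0069, "ty": -0.001, "tz": 0.001, "spin": 0.087}
    - {"tx": 0.0138, "ty": -0.0015, "tz": 0.001, "spin": 0.175}
    - {"tx": 0.0208, "ty": -0.0013, "tz": 0.001, "spin": 0.262}
    - {"tx": 0.0208, "ty": -0.0013, "tz": 0.001, "spin": 0.262}

```text
clock: 5.92
tcp_pos: [0.5023, 0.0097, 0.1739]
tcp_rot: [-0.0, 0.671, 0.742, 0.001]
force: [0.8, 0.9, -2.6]
opening: 0.048
gripper_force: 22.8
```

Run:
```python
from h import *
f,t,s=avg(3); print(f,t,tool())
```

```text
[ 1.92  1.11 -4.39] [ 0.473 -0.473 -0.126] {'t': 6.08, 'p': [501.9, 9.6, 174.0], 'closeline': np.float64(5.7), 'F': [1.5, 0.5, -5.5], 'q': [-0.2, 0.22, 1.73, 0.0, 1.19, -0.31], 'op': 0.0476}
```

>>> drive_tool:
  plan:
    - {"tx": 0.0097, "ty": 0.0013, "tz": 0, "spin": 0.122}
    - {"tx": 0.0191, "ty": 0.0038, "tz": 0, "spin": 0.244}
    - {"tx": 0.0282, "ty": 0.0073, "tz": 0, "spin": 0.367}
    - {"tx": 0.0282, "ty": 0.0073, "tz": 0, "spin": 0.367}

```text
clock: 6.58
tcp_pos: [0.5299, 0.0165, 0.1741]
tcp_rot: [-0.0, 0.524, 0.852, -0.0]
force: [0.1, -0.4, -2.7]
opening: 0.0483
gripper_force: 22.9
```

Run:
```python
from h import *
f,t,s=avg(3); print(f,t,tool())
```

```text
[ 0.93  0.21 -3.87] [ 0.358 -0.264 -0.05 ] {'t': 6.72, 'p': [529.6, 16.4, 174.2], 'closeline': np.float64(26.7), 'F': [0.6, 1.0, -4.5], 'q': [-0.18, 0.27, 1.67, 0.0, 1.21, -0.65], 'op': 0.0484}
```

>>> drive_tool:
  plan:
    - {"tx": 0.0086, "ty": 0.0047, "tz": 0, "spin": 0.122}
    - {"tx": 0.0165, "ty": 0.0104, "tz": 0, "spin": 0.244}
    - {"tx": 0.0165, "ty": 0.0104, "tz": 0, "spin": 0.244}
    - {"tx": 0.0187, "ty": 0.0078, "tz": -0.0016, "spin": 0.244}
    - {"tx": 0.0187, "ty": 0.0078, "tz": -0.0016, "spin": 0.244}

```text
clock: 7.35
tcp_pos: [0.5482, 0.0241, 0.1735]
tcp_rot: [-0.0, 0.417, 0.909, 0.0]
force: [-2.8, 1.9, 3.7]
opening: 0.0479
gripper_force: 23.6
```

Run:
```python
from h import *
f,t,s=avg(2); print(f,t,tool())
L=np.array([.4965,.0881,0])
for a in(-4.4,-6,-8): print(a,[proj(s,p).round(1).tolist() for p in pose(L,.065,40.7,a,[(-.028,-.065,0),(.028,-.065,0),(-.024,-.065,.206),(-.028,.065,0)])],(pose(L,.065,40.7,a,[(0,-.0425,.183)])[0]*1000).round(1))
s2=snap('top')
c=cv2.resize(s['img'][130:235,270:370],(500,525),interpolation=cv2.INTER_CUBIC); cv2.imwrite('pics/e.png',np.clip(c.astype(float)*1.4,0,255).astype(np.uint8)[:,:,::-1])
```

```text
[-3.22  2.04  4.61] [ 0.366  0.743 -0.018] {'t': 7.45, 'p': [548.2, 24.1, 173.4], 'closeline': np.float64(40.8), 'F': [-3.7, 2.1, 5.8], 'q': [-0.16, 0.3, 1.62, 0.0, 1.22, -0.87], 'op': 0.0476}
-4.4 [[337.2, 210.5], [340.7, 199.3], [333.9, 170.4], [303.5, 205.6]] [557.2  17.5 190.7]
-6 [[337.2, 209.9], [340.7, 198.7], [332.2, 169.4], [303.5, 205.6]] [553.7  21.5 193.2]
-8 [[337.0, 209.1], [340.5, 197.9], [330.0, 168.3], [303.5, 205.6]] [549.3  26.7 196.2]
```

View pics/e.png

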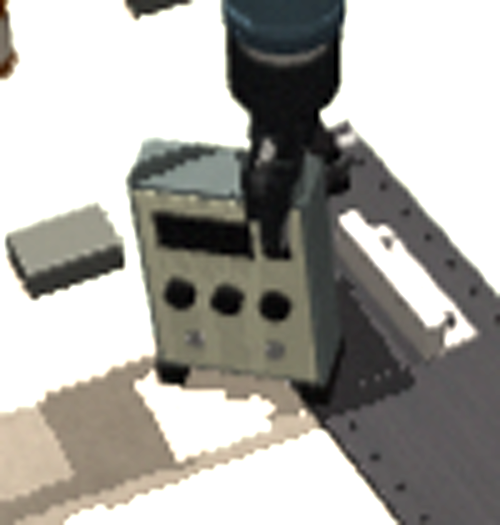

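The right end is over the plate: the front-right foot corner is at crop (322,400), just inside the plate's edge, and the left foot is on the bench at (170,375). I'll lower further along the arc.

>>> drive_tool:
  plan:
    - {"tx": 0.002, "ty": -0.002, "tz": -0.0003, "spin": 0}
    - {"tx": 0.004, "ty": -0.0045, "tz": -0.001, "spin": 0}
    - {"tx": 0.004, "ty": -0.0045, "tz": -0.001, "spin": 0}

```text
clock: 7.88
tcp_pos: [0.553, 0.0191, 0.1737]
tcp_rot: [0.001, 0.416, 0.909, 0.0]
force: [-4.8, 1.2, 11.9]
opening: 0.0479
gripper_force: 24.5
```

```bash
cat >> h.py <<'E'
def toplate(X): 
    d=Rz(-4.4).T@(np.array([X[0],X[1],0])-[.636,.0117,0]); return (d[:2]*1000).round(1)
def foot(s,roi,lo=38,show=1): # lowest dark foot corner (front) in side image
    x0,y0,x1,y1=roi; g=s['img'][y0:y1,x0:x1].mean(2)
    print('\n'.join(' '.join('%3d'%v for v in row) for row in g))
E
python3 - <<'E'
from h import *
f,t,s=avg(2); print(f,t,tool())
print('FR if z=.01',toplate(ray(s,334.4,210,.01)),ray(s,334.4,210,.01).round(3))
foot(s,(322,196,346,216))
E
```

```text
[-4.5   1.4  11.78] [ 0.144  1.082 -0.079] {'t': 7.97, 'p': [553.0, 19.1, 173.7], 'closeline': np.float64(40.8), 'F': [-4.0, 0.7, 11.5], 'q': [-0.17, 0.31, 1.61, -0.0, 1.22, -0.88], 'op': 0.0478}
FR if z=.01 [-80.6 -38.4] [ 0.553 -0.02   0.01 ]
 90  89  84  84  84  86  84  85  84  84  84  56  47  40  40  41  35  32  35  33  34  33  32  33
 89  90  86  83  82  83  85  84  83  85  84  57  47  41  41  42  28  32  34  34  33  34  33  33
 90  78  65  67  74  82  84  84  84  85  83  61  47  40  41  42  24  33  33  34  32  34  33  34
 89  81  61  60  62  69  84  83  84  85  85  62  46  40  41  32  16  32  34  34  32  33  32  34
 88  79  60  58  57  70  83  84  85  86  85  65  47  40  41  27  13  33  33  33  35  32  33  32
 90  87  71  64  69  80  84  84  86  84  85  66  47  41  39  18  22  33  35  34  33  33  34  34
 90  90  82  80  83  84  83  85  85  85  85  66  47  41  35  11  29  32  33  34  32  32  32  32
 91  89  85  84  85  85  83  85  85  86  84  72  48  43  31  10  32  35  34  35  34  33  32  33
 71  80  78  83  84  85  83  86  85  86  85  73  48  42  21  23  33  34  33  33  34  33
[... 364 characters left out ...]
  56  36  33  43  34  34  34
 96  97 101 101  98 100 101  92  23   9  12   6   7   8  46  34  34  42  35  31  34  34  33  34
187 190 195 112 100  98  99 102  68  19  12  11   9  11  36  33  33  33  35  32  33  34  34  34
204 205 208 115 100  99  97  98  93  54  20  31  21  29  34  32  34  33  34  33  34  33  34  59
207 208 207 193 110  98  97  98 101  91  53  29  31  34  34  33  33  31  34  32  58  59  59  66
208 209 207 141 101 129 131 130 130 128 120  44  29  31  34  33  33  57  58  59  64  65  65  65
222 224 223 211 138 137 137 137 136 136 134  91  29  56  35  57  60  64  39  62  64  64  66  66
225 226 227 174 138 134 134 137 136 137 133 125  58  36  61  65  65  65  29  53  64  65  64  65
```

The front-right corner is on the plate about 8 mm inside its edge. I'll swing a further 10° for margin before setting it down.

>>> drive_tool:
  plan:
    - {"tx": -0.004, "ty": 0.0045, "tz": 0.002, "spin": 0}
    - {"tx": -0.0075, "ty": 0.009, "tz": 0.0035, "spin": 0}
    - {"tx": -0.0025, "ty": 0.0135, "tz": 0.0035, "spin": 0.087}
    - {"tx": 0.0022, "ty": 0.0184, "tz": 0.0035, "spin": 0.175}
    - {"tx": 0.0022, "ty": 0.0184, "tz": 0.0035, "spin": 0.175}

```text
clock: 8.6
tcp_pos: [0.5544, 0.0384, 0.1741]
tcp_rot: [-0.001, 0.335, 0.942, -0.0]
force: [-0.6, -0.8, -6.7]
opening: 0.048
gripper_force: 22.9
```

Run:
```python
from h import *
f,t,s=avg(2); print(f,t,tool())
```

```text
[ 0.36  0.23 -8.13] [-0.195 -0.175  0.026] {'t': 8.7, 'p': [554.3, 38.1, 174.4], 'closeline': np.float64(50.8), 'F': [0.9, 0.2, -8.4], 'q': [-0.13, 0.31, 1.6, -0.0, 1.23, -1.02], 'op': 0.0478}
```

>>> drive_tool:
  plan:
    - {"tx": 0, "ty": 0, "tz": -0.0015, "spin": 0}
    - {"tx": 0.004, "ty": -0.0033, "tz": -0.0015, "spin": 0}
    - {"tx": 0.0075, "ty": -0.006, "tz": -0.002, "spin": 0}
    - {"tx": 0.01, "ty": -0.008, "tz": -0.0025, "spin": 0}
    - {"tx": 0.01, "ty": -0.008, "tz": -0.0025, "spin": 0}

```text
clock: 9.32
tcp_pos: [0.5651, 0.0299, 0.1735]
tcp_rot: [0.0, 0.335, 0.942, 0.0]
force: [-3.5, 1.9, 2.0]
opening: 0.0477
gripper_force: 24.0
```

Run:
```python
from h import *
f,t,s=avg(2); print(f,t,tool())
foot(s,(322,194,348,216))
```

```text
[-3.57  0.96  3.88] [ 0.142  0.815 -0.018] {'t': 9.43, 'p': [565.0, 29.9, 173.5], 'closeline': np.float64(50.9), 'F': [-3.4, 1.0, 4.4], 'q': [-0.14, 0.33, 1.58, -0.0, 1.23, -1.03], 'op': 0.0477}
 85  88  89  88  90  85  83  84  84  83  85  85  85  86  65  47  38  26  33  33  32  32  33  32  27  25
 85  89  89  89  89  75  71  70  77  84  84  83  84  85  74  49  41  22  33  33  33  30  35  32  31  25
 84  89  89  89  76  63  63  61  68  82  84  86  86  85  77  47  40  25  33  32  34  35  33  33  34  32
 84  83  88  86  79  61  58  57  66  84  84  85  85  84  79  50  42  19  32  33  33  33  32  32  34  32
 84  83  86  89  88  71  64  62  75  85  86  86  85  84  84  48  45  21  33  33  32  32  33  33  31  34
 85  85  90  90  89  81  81  80  82  84  86  85  85  86  86  49  46  22  33  31  32  34  33  33  33  32
 86  85  88  90  89  84  83  84  85  85  84  86  85  86  85  52  49  22  33  32  32  31  33  33  32  31
 87  86  90  90  89  84  84  85  85  85  84  84  85  83  84  56  50  17  33  33  35  31  33  32  34  34
 72  73  73  60  61  60  60  59  61  57  60  59  58  55  56  41  34  15  
[... 682 characters left out ...]
 110  40  31  33  33  33  18  28  32  34  34  33  33  33  60  59  65  65  65
203 206 224 225 225 223 171 134  77  27  35  33  34  30  32  34  33  34  56  59  58  66  67  66  67  65
221 207 225 228 227 226 215 144 127  59  27  35  34  33  34  58  59  59  64  64  64  65  66  66  65  66
226 223 226 226 226 171 163 139 137 125  58  28  32  32  58  64  64  64  65  63  66  65  66  66  66  66
225 227 226 170 164 140 137 137 137 135 121  44  40  58  64  65  63  63  65  64  64  64  65  65  66  65
168 163 163 137 135 138 136 139 136 136 209 185  54  75  65  65  64  63  40  63  63  64  65  64  65  67
133 135 138 138 135 135 135 210 213 214 224 221 113  46  67  66  66  65  27  53  64  64  65  65  64  66
```

The whole front-right foot is now over the plate: its front face spans u 334–338 at v 207 and the plate edge is at u≈328.5. I'll lower the last bit and open.

>>> drive_tool:
  plan:
    - {"tx": 0.003, "ty": -0.0025, "tz": -0.001, "spin": 0}
    - {"tx": 0.003, "ty": -0.0025, "tz": -0.001, "spin": 0}
    - {"tx": 0.003, "ty": -0.0025, "tz": -0.001, "spin": 0}

```text
clock: 9.8
tcp_pos: [0.5688, 0.0272, 0.1737]
tcp_rot: [0.002, 0.335, 0.942, 0.0]
force: [-4.4, 0.4, 10.2]
opening: 0.0478
gripper_force: 24.8
```

>>> drive_tool:
  plan:
    - {"tx": 0, "ty": 0, "tz": 0, "spin": 0}
    - {"tx": 0, "ty": 0, "tz": 0, "spin": 0}
    - {"tx": 0, "ty": 0, "tz": 0, "spin": 0}
    - {"tx": 0, "ty": 0, "tz": 0, "spin": 0}
  claw: 0.085

```text
clock: 10.3
tcp_pos: [0.568, 0.0275, 0.1715]
tcp_rot: [-0.0, 0.335, 0.942, -0.0]
force: [0.5, 0.6, 0.3]
opening: 0.0847
gripper_force: 0.0
```

>>> drive_tool:
  plan:
    - {"tx": 0, "ty": 0, "tz": 0.03, "spin": 0}
    - {"tx": 0, "ty": 0, "tz": 0.07, "spin": 0}
    - {"tx": -0.03, "ty": -0.06, "tz": 0.11, "spin": 0}
    - {"tx": -0.08, "ty": -0.11, "tz": 0.11, "spin": 0}
    - {"tx": -0.13, "ty": -0.15, "tz": 0.11, "spin": 0}

```text
clock: 10.92
tcp_pos: [0.4544, -0.1092, 0.2818]
tcp_rot: [0.001, 0.334, 0.942, -0.0]
force: [-0.6, -0.8, 0.4]
opening: 0.0851
gripper_force: 0.0
```

Run:
```python
from h import *
print(tool())
s=snap('top','t2.png'); print(ctrl(s,z=.21)); snap('side','s2.png')
a=s['img'][120:220,270:390]; cv2.imwrite('pics/f.png',cv2.resize(a,None,fx=6,fy=6,interpolation=cv2.INTER_CUBIC)[:,:,::-1])
```

```text
{'t': 10.93, 'p': [454.4, -109.2, 281.8], 'closeline': np.float64(50.9), 'F': [-0.6, -0.8, 0.4], 'q': [-0.47, 0.07, 1.64, -0.0, 1.43, -1.36], 'op': 0.0851}
[528.6  61.1 125.5  45.   51.6]
```

Standing with its right end on the plate, the box's top centre is at (0.529, 0.061) with yaw 51.6°. The right end sits 46 mm inside the plate's edge. Next I go over to the left end at own y = +45 mm.

>>> drive_tool:
  plan:
    - {"tx": 0.012, "ty": 0.045, "tz": 0, "spin": 0.01}
    - {"tx": 0.024, "ty": 0.09, "tz": 0, "spin": 0.01}
    - {"tx": 0.036, "ty": 0.135, "tz": 0, "spin": 0.01}
    - {"tx": 0.047, "ty": 0.175, "tz": 0, "spin": 0.01}
    - {"tx": 0.057, "ty": 0.21, "tz": 0, "spin": 0.01}

```text
clock: 11.65
tcp_pos: [0.5124, 0.1046, 0.2811]
tcp_rot: [0.0, 0.33, 0.944, 0.0]
force: [-0.0, 0.2, -0.2]
opening: 0.0848
gripper_force: 0.0
```

>>> drive_tool:
  plan:
    - {"tx": 0, "ty": 0, "tz": 0, "spin": 0}
    - {"tx": 0, "ty": 0, "tz": 0, "spin": 0}

```text
clock: 11.9
tcp_pos: [0.5119, 0.1024, 0.2809]
tcp_rot: [-0.0, 0.33, 0.944, -0.0]
force: [0.9, -0.3, 0.6]
opening: 0.0851
gripper_force: 0.0
```

>>> drive_tool:
  plan:
    - {"tx": -0.017, "ty": -0.0145, "tz": 0, "spin": 0}
    - {"tx": -0.017, "ty": -0.0145, "tz": 0, "spin": 0}
    - {"tx": -0.017, "ty": -0.0145, "tz": -0.04, "spin": 0}
    - {"tx": -0.017, "ty": -0.0145, "tz": -0.08, "spin": 0}
    - {"tx": -0.017, "ty": -0.0145, "tz": -0.116, "spin": 0}

```text
clock: 12.52
tcp_pos: [0.4953, 0.0873, 0.1641]
tcp_rot: [0.0, 0.331, 0.944, 0.0]
force: [-0.2, -0.6, 0.3]
opening: 0.0849
gripper_force: 0.0
```

>>> drive_tool:
  plan:
    - {"tx": 0, "ty": 0, "tz": 0, "spin": 0}
    - {"tx": 0, "ty": 0, "tz": 0, "spin": 0}
    - {"tx": 0, "ty": 0, "tz": 0, "spin": 0}
  claw: 0.055

```text
clock: 12.9
tcp_pos: [0.4964, 0.0877, 0.167]
tcp_rot: [0.002, 0.33, 0.944, 0.001]
force: [0.7, -0.8, -0.6]
opening: 0.055
gripper_force: 0.0
```

Run:
```python
from h import *
f,t,s=avg(2); print(f,t,tool())
```

```text
[ 0.44 -0.38  0.26] [0.006 0.021 0.02 ] {'t': 13.0, 'p': [495.9, 87.8, 166.6], 'closeline': np.float64(51.4), 'F': [-0.4, -0.1, -0.2], 'q': [-0.05, 0.23, 1.74, 0.0, 1.17, -0.94], 'op': 0.055}
```

>>> drive_tool:
  plan:
    - {"tx": 0, "ty": 0, "tz": 0, "spin": 0}
    - {"tx": 0, "ty": 0, "tz": 0, "spin": 0}
    - {"tx": 0, "ty": 0, "tz": 0, "spin": 0}
  claw: 0.03

```text
clock: 13.38
tcp_pos: [0.4956, 0.0877, 0.1663]
tcp_rot: [0.001, 0.33, 0.944, 0.0]
force: [-2.5, 0.4, 7.1]
opening: 0.0477
gripper_force: 20.5
```

>>> drive_tool:
  plan:
    - {"tx": 0.0057, "ty": -0.0045, "tz": 0.0045, "spin": 0}
    - {"tx": 0.0107, "ty": -0.0084, "tz": 0.008, "spin": 0}
    - {"tx": 0.0157, "ty": -0.0124, "tz": 0.0115, "spin": 0}
    - {"tx": 0.0157, "ty": -0.0124, "tz": 0.0115, "spin": 0}

```text
clock: 13.88
tcp_pos: [0.5112, 0.0749, 0.1766]
tcp_rot: [0.0, 0.33, 0.944, -0.0]
force: [-3.9, 0.2, -1.2]
opening: 0.048
gripper_force: 22.4
```

Run:
```python
from h import *
f,t,s=avg(2); print(f,t,tool())
R=np.array([.5918,.0111,.01])
for a in(-4.4,0,2,4):print(a,[proj(s,p).round(1).tolist() for p in pose(R,-.065,51.6,a,[(-.028,.065,0),(-.028,-.065,0),(-.024,.065,.206)])])
foot(s,(296,192,312,210))
```

```text
[-1.68 -0.34 -1.6 ] [-0.255  0.395 -0.142] {'t': 13.97, 'p': [511.0, 75.1, 176.6], 'closeline': np.float64(51.4), 'F': [-1.8, -0.1, -1.4], 'q': [-0.07, 0.24, 1.7, -0.0, 1.2, -0.97], 'op': 0.048}
-4.4 [[303.0, 205.9], [337.7, 205.8], [296.3, 166.6]]
0 [[302.8, 204.2], [337.7, 205.8], [300.6, 164.6]]
2 [[302.8, 203.4], [337.7, 205.8], [302.7, 163.8]]
4 [[302.8, 202.6], [337.7, 205.8], [304.8, 163.0]]
207 208 208 224 169 163 138 133  85  58  84  87  81  82  81  81
201 135 130 140 109 134 134 133  88  53  83  87  84  83  82  82
129  98  97  99  99 132 132 132 127  56  83  87  86  83  82  82
 98  97  98  98 125 134 207 210 143  57  83  88  87  84  83  83
 99  98  96  98 188 209 222 222 134  55  83  86  87  83  82  81
 96  96 182 189 206 208 207 207 128  53  83  86  86  83  82  83
187 187 204 206 208 207 206 204 129  55  84  86  86  82  82  82
206 206 206 206 205 209 209 206 127  54  84  88  88  83  81  81
204 207 206 203 201 206 208 204 154  62  63  75  71  69  74  75
206 206 205 204 203 205 206 203 131  41  26  29  29  29  50  70
205 206 206 205 208 208 209 206 115  27  10  10  12  10  62  89
207 206 207 207 208 210 210 207 113  25   9   8   6   9  67  96
206 205 206 204 206 209 208 207 114  34  11   8   6   7  86  96
208 206 205 203 203 207 208 207 190  98  81  80  83  83  96  97
207 205 207 205 202 203 205 205 203 107  92  96  96  96  98  98
204 206 206 204 205 206 205 205 201 187 188 187 187 186 189 192
206 207 206 203 206 207 204 205 203 205 207 207 203 201 202 140
204 206 204 204 205 204 204 206 203 207 205 203 200 201 136  99
```

>>> drive_tool:
  plan:
    - {"tx": 0.0025, "ty": -0.002, "tz": 0.002, "spin": 0}
    - {"tx": 0.005, "ty": -0.004, "tz": 0.004, "spin": 0}
    - {"tx": 0.0077, "ty": -0.0062, "tz": 0.006, "spin": 0}
    - {"tx": 0.0077, "ty": -0.0062, "tz": 0.006, "spin": 0}

```text
clock: 14.48
tcp_pos: [0.5188, 0.0691, 0.1826]
tcp_rot: [0.0, 0.33, 0.944, 0.0]
force: [-0.1, -0.5, -7.6]
opening: 0.0478
gripper_force: 22.1
```

Run:
```python
from h import *
f,t,s=avg(2); print(f,t,tool())
foot(s,(300,196,312,208)); foot(s,(328,200,344,212))
```

```text
[ 0.61 -0.26 -7.46] [0.112 0.109 0.044] {'t': 14.57, 'p': [518.5, 69.2, 182.6], 'closeline': np.float64(51.4), 'F': [0.1, -0.3, -7.1], 'q': [-0.08, 0.25, 1.67, 0.0, 1.22, -0.98], 'op': 0.0478}
 96 121 205 209 168  61  73  85  86  86  86  87
192 191 206 206 164  62  74  85  87  85  85  86
207 207 206 204 170  63  74  86  88  87  86  86
204 208 209 207 134  43  45  56  56  65  76  72
201 205 207 204 118  32  22  27  21  25  87  90
205 205 205 204  86  19   9  10   6   9  89  93
208 207 208 207  74  14   9   9   7  22  90  95
208 210 210 206 145  53  24  25  24  25  92  98
205 209 208 207 199 101  84  84  86  85  95  95
203 208 208 206 207 110  94  93  95  95  96  96
203 203 205 204 203 186 103  94  95  96  98 186
204 206 205 205 202 201 189 188 187 186 189 206
 82  82  83  83  84  84  82  84  84  88  60  43  33  34  32  33
 51  58  58  64  65  74  69  76  75  78  57  41  34  32  33  32
 27  29  30  31  33  38  28  32  34  39  34  26  31  33  33  32
 23  22  20  11  22  23   9   8   9  20  19  22  32  33  34  33
 24  22  21  19  23  23  11   7   5  10  10  21  31  34  34  33
 26  25  26  23  23  22  11   9   6   7   8  24  57  59  57  60
 30  23  23  46  27  22  22  19  17  18  24  42  65  65  65  65
 54  24  45  53  47  55  57  55  56  57  59  60  62  66  64  64
 90  53  38  61  61  64  64  48  54  62  63  64  63  63  66  65
188 188  62  56  63  63  63  30  49  63  63  64  64  63  65  65
221 223 154  48  72  64  63  57  62  64  64  64  64  64  62  64
223 225 216 111  46  65  65  64  63  65  64  64  61  62  64  62
```

>>> drive_tool:
  plan:
    - {"tx": 0.003, "ty": -0.0025, "tz": 0.0012, "spin": 0}
    - {"tx": 0.0063, "ty": -0.005, "tz": 0.0028, "spin": 0}
    - {"tx": 0.0063, "ty": -0.005, "tz": 0.0028, "spin": 0}
    - {"tx": 0.0063, "ty": -0.005, "tz": 0.0014, "spin": 0}
    - {"tx": 0.0063, "ty": -0.005, "tz": 0.0014, "spin": 0}

```text
clock: 15.2
tcp_pos: [0.5249, 0.0644, 0.1861]
tcp_rot: [0.001, 0.33, 0.944, 0.0]
force: [-6.5, 2.8, 11.8]
opening: 0.0477
gripper_force: 24.0
```

Run:
```python
from h import *
f,t,s=avg(2); print(f,t,tool())
foot(s,(300,196,312,208)); foot(s,(332,202,344,209))
```

```text
[-6.43  2.71 10.29] [ 0.039  1.255 -0.174] {'t': 15.3, 'p': [524.9, 64.4, 186.1], 'closeline': np.float64(51.5), 'F': [-6.6, 2.4, 10.2], 'q': [-0.09, 0.25, 1.66, -0.0, 1.23, -0.99], 'op': 0.0481}
 96  95  94 120 187  70  53  80  86  88  86  86
 98 182 186 188 172  66  63  86  87  87  86  87
192 207 205 204 163  58  49  63  77  79  80  80
204 209 208 206 162  47  25  26  31  32  56  80
200 205 208 204 125  28  10  10   9  10  83  91
204 205 206 205 113  24  10  10   9  22  90  93
208 208 209 207 114  33  23  10   9  27  89  96
208 209 210 207 189  97  86  84  84  65  94  97
205 209 208 207 208 109  95  95  97  92  96  96
204 208 208 206 206 110  95  93  96  96  96  97
203 202 206 205 202 186 103  93  97  97  97 185
204 205 206 205 202 202 188 187 186 186 189 207
 31  32  30  32  32  36  33  32  33  33  33  32
 22  22  10  10   7  10  14  22  32  33  33  33
 22  23   9  10   6   8   7  20  33  32  33  33
 24  21   8   8   7   5   6  22  58  58  59  59
 23  22  20  17  17  16  13  42  65  65  64  65
 48  46  57  56  55  55  56  61  62  66  65  64
 61  62  65  48  53  62  64  64  64  64  65  64
```

>>> drive_tool:
  plan:
    - {"tx": 0, "ty": 0, "tz": 0.0012, "spin": 0}
    - {"tx": 0.0049, "ty": 0.0056, "tz": 0.0012, "spin": -0.087}
    - {"tx": 0.0103, "ty": 0.0108, "tz": 0.0012, "spin": -0.175}
    - {"tx": 0.0222, "ty": 0.0197, "tz": 0.0012, "spin": -0.349}
    - {"tx": 0.0222, "ty": 0.0197, "tz": 0.0012, "spin": -0.349}

```text
clock: 15.92
tcp_pos: [0.5482, 0.084, 0.1856]
tcp_rot: [0.001, 0.488, 0.873, 0.0]
force: [-0.8, 0.6, -0.3]
opening: 0.0481
gripper_force: 22.8
```

Run:
```python
from h import *
f,t,s=avg(2); print(f,t,tool())
```

```text
[ 0.86  0.54 -1.58] [ 0.063 -0.568  0.121] {'t': 16.02, 'p': [547.8, 83.8, 185.5], 'closeline': np.float64(31.7), 'F': [1.4, 0.7, -2.2], 'q': [-0.05, 0.3, 1.6, -0.0, 1.24, -0.6], 'op': 0.048}
```

>>> drive_tool:
  plan:
    - {"tx": 0.012, "ty": 0.006, "tz": 0, "spin": -0.157}
    - {"tx": 0.0248, "ty": 0.0102, "tz": 0, "spin": -0.314}
    - {"tx": 0.0248, "ty": 0.0102, "tz": 0, "spin": -0.314}

```text
clock: 16.4
tcp_pos: [0.5719, 0.0939, 0.1853]
tcp_rot: [0.0, 0.618, 0.786, 0.0]
force: [0.1, 1.6, -0.6]
opening: 0.0478
gripper_force: 22.9
```

Run:
```python
from h import *
f,t,s=avg(2); print(f,t,tool())
foot(s,(308,184,322,204))
```

```text
[ 1.76  0.12 -1.91] [-0.186 -0.427  0.044] {'t': 16.5, 'p': [571.6, 93.8, 185.3], 'closeline': np.float64(13.7), 'F': [2.2, 0.2, -1.4], 'q': [-0.03, 0.34, 1.53, -0.0, 1.27, -0.27], 'op': 0.0481}
168  89  26  37  58  80  82  74  63  61  74  76  83  85
136  47  13  17  22  46  82  76  74  74  77  77  83  83
132  66  16   9  12  14  37  68  76  77  78  76  81  84
132 118  50  12  12   5  10  31  56  75  77  78  83  84
189 190 183  98  21   7   8  22  31  48  75  77  82  82
203 204 137  98  64  60  48  23  21  27  40  68  82  84
206 204 110  96  91  91  86  52  22  22  25  33  62  83
203 205 188 106  96  95  94  87  38  24  24  23  33  52
203 204 203 188 186 106 180 105  86  27  24  23  22  26
206 203 202 200 204 192 202 188 106  52  23  23  23  23
205 204 205 204 205 207 205 204 108  87  51  26  24  23
206 206 206 205 204 205 140 130  99  96  89  52  36  25
204 206 205 203 202 139  97  93  94  96  96  90  34  56
204 208 204 202 136  98  95  94  95  96  97  97 141  48
208 207 205 201 188 186 104  94  95  96  95 184 197  71
206 208 206 204 206 203 186 103  97  98 183 203 204 187
206 205 204 205 203 202 202 191 110 184 202 202 203 206
209 203 201 201 202 203 204 205 190 204 203 204 207 209
221 219 204 203 206 209 207 205 205 206 206 207 141 135
224 225 221 208 209 208 205 203 203 205 141 134 102  96
```

Contact is good. I'll finish the swing.

>>> drive_tool:
  plan:
    - {"tx": 0.0133, "ty": 0.0021, "tz": 0, "spin": -0.157}
    - {"tx": 0.0267, "ty": 0.0021, "tz": 0, "spin": -0.314}
    - {"tx": 0.0267, "ty": 0.0021, "tz": 0, "spin": -0.314}

```text
clock: 16.88
tcp_pos: [0.5981, 0.096, 0.1852]
tcp_rot: [-0.0, 0.733, 0.68, -0.0]
force: [-0.6, 1.0, -1.0]
opening: 0.048
gripper_force: 23.0
```

Run:
```python
from h import *
f,t,s=avg(2); print(f,t,tool())
R=np.array([.5918,.0111,.01])
for a in(0,4):print(a,[proj(s,p).round(1).tolist() for p in pose(R,-.065,-4.4,a,[(-.028,.065,0),(-.028,-.065,0),(.028,-.065,0)])],(pose(R,-.065,-4.4,a,[(0,.045,.182)])[0]*1000).round(1))
cv2.imwrite('pics/g.png',np.clip(cv2.resize(s['img'][130:220,290:370],None,fx=6,fy=6,interpolation=cv2.INTER_CUBIC)*1.5,0,255).astype(np.uint8)[:,:,::-1])
```

```text
[ 1.2   0.45 -0.93] [-0.22  -0.158  0.019] {'t': 16.98, 'p': [597.9, 96.0, 185.2], 'closeline': np.float64(-4.3), 'F': [1.4, 0.7, -1.1], 'q': [-0.02, 0.39, 1.46, -0.0, 1.29, 0.05], 'op': 0.0478}
0 [[314.3, 180.8], [331.6, 202.9], [344.3, 197.1]] [600.2 120.8 192. ]
4 [[314.3, 179.3], [331.6, 202.9], [344.3, 197.1]] [599.2 107.9 199.2]
```

View pics/g.png

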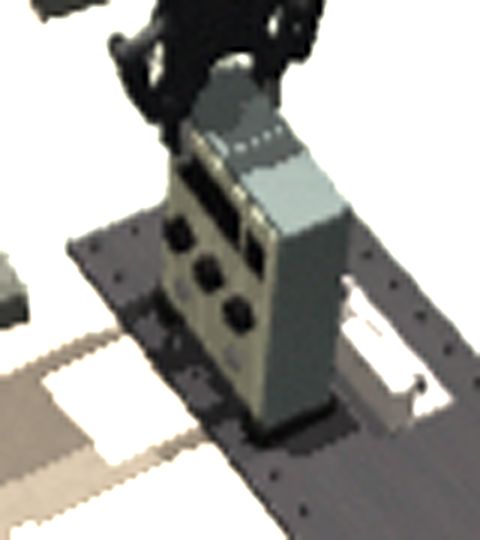

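The controller now stands across the plate parallel to the bar, with the front-right foot at crop (262,440) on the plate and the left end still raised. I'll lower the left end.

>>> drive_tool:
  plan:
    - {"tx": 0.0003, "ty": 0.005, "tz": -0.002, "spin": 0}
    - {"tx": 0.0008, "ty": 0.01, "tz": -0.0042, "spin": 0}
    - {"tx": 0.0012, "ty": 0.015, "tz": -0.0065, "spin": 0}
    - {"tx": 0.0012, "ty": 0.015, "tz": -0.0065, "spin": 0}

```text
clock: 17.48
tcp_pos: [0.599, 0.1118, 0.178]
tcp_rot: [-0.001, 0.734, 0.679, -0.0]
force: [0.3, -2.8, -6.7]
opening: 0.0477
gripper_force: 22.4
```

Run:
```python
from h import *
f,t,s=avg(2); print(f,t,tool())
```

```text
[ 0.85 -0.84 -6.5 ] [-0.047 -0.065  0.037] {'t': 17.57, 'p': [599.0, 111.7, 178.2], 'closeline': np.float64(-4.5), 'F': [0.8, -1.1, -6.9], 'q': [0.0, 0.4, 1.46, 0.0, 1.28, 0.08], 'op': 0.0478}
```

>>> drive_tool:
  plan:
    - {"tx": 0, "ty": 0.001, "tz": -0.0015, "spin": 0}
    - {"tx": 0.0002, "ty": 0.003, "tz": -0.003, "spin": 0}
    - {"tx": 0.0002, "ty": 0.003, "tz": -0.003, "spin": 0}

```text
clock: 17.95
tcp_pos: [0.5998, 0.1148, 0.1764]
tcp_rot: [-0.0, 0.734, 0.679, 0.0]
force: [-1.6, 2.3, 1.8]
opening: 0.0476
gripper_force: 23.2
```

Run:
```python
from h import *
f,t,s=avg(2); print(f,t,tool())
```

```text
[-2.24  1.68  2.38] [ 0.175  0.585 -0.178] {'t': 18.05, 'p': [599.8, 114.8, 176.3], 'closeline': np.float64(-4.5), 'F': [-2.9, 2.4, 2.8], 'q': [0.01, 0.41, 1.46, 0.0, 1.27, 0.08], 'op': 0.0477}
```

>>> drive_tool:
  plan:
    - {"tx": 0.0002, "ty": 0.003, "tz": -0.0012, "spin": 0}
    - {"tx": 0.0004, "ty": 0.006, "tz": -0.0025, "spin": 0}
    - {"tx": 0.0004, "ty": 0.006, "tz": -0.0025, "spin": 0}

```text
clock: 18.42
tcp_pos: [0.6007, 0.1188, 0.1761]
tcp_rot: [0.002, 0.734, 0.679, 0.0]
force: [-3.9, -4.5, 15.1]
opening: 0.0478
gripper_force: 25.2
```

Run:
```python
from h import *
f,t,s=avg(2); print(f,t,tool())
foot(s,(306,174,320,192))
R=np.array([.5918,.0111,.01])
print([proj(s,p).round(1).tolist() for p in pose(R,-.065,-4.4,0,[(-.028,.065,0),(-.028,.065,.016)])])
```

```text
[-5.34 -3.83 13.83] [-0.783  1.491  0.007] {'t': 18.52, 'p': [600.7, 118.7, 176.1], 'closeline': np.float64(-4.5), 'F': [-4.8, -3.9, 13.8], 'q': [0.01, 0.41, 1.46, -0.0, 1.27, 0.09], 'op': 0.0478}
 64  65  63  61  61  61  64  62  41  32  56  70  70  70
 65  64  64  46  54  61  42  42  31  32  54  69  72  70
 62  63  65  29  32  38  31  33  33  32  52  68  62  65
 47  61  44  30  30  32  32  30  32  56  66  69  54  64
 59  38  33  33  33  32  32  30  54  62  68  70  58  76
147  40  33  32  33  32  54  57  60  43  43  67  62  61
139  58  25  32  48  50  55  54  47  24  21  44  67  63
104  87  50  34  51  51  54  31  25  16  10  18  44  67
 95  95  88  40  46  53  52  48  46  17   8   9  17  48
 98 183 188 185  55  57  53  52  34  22  11   5   7  19
192 205 206 205 107  38  31  29  24  24  20   8  10   9
205 203 207 204 187  68  24  22  21  22  22  16  15  20
203 202 203 202 203 185  67  22  23  22  23  19  10  21
207 204 201 201 204 204 102  28  24  24  23  23  35  24
204 203 201 202 202 204 189  81  24  23  46  48  50  47
203 202 204 204 203 203 202 186  67  24  49  54  54  53
201 203 206 204 204 205 204 203 184  67  38  53  53  54
201 203 204 205 204 206 204 203 201 181  58  47  52  53
[[314.3, 180.8], [314.2, 178.0]]
```

>>> drive_tool:
  plan:
    - {"tx": 0, "ty": 0, "tz": 0.001, "spin": 0}
    - {"tx": 0, "ty": 0, "tz": 0.001, "spin": 0}

```text
clock: 18.77
tcp_pos: [0.6007, 0.1187, 0.1762]
tcp_rot: [0.002, 0.735, 0.679, -0.0]
force: [-3.9, -3.8, 9.3]
opening: 0.048
gripper_force: 24.3
```

>>> drive_tool:
  plan:
    - {"tx": 0, "ty": 0, "tz": 0, "spin": 0}
    - {"tx": 0, "ty": 0, "tz": 0, "spin": 0}
    - {"tx": 0, "ty": 0, "tz": 0, "spin": 0}
    - {"tx": 0, "ty": 0, "tz": 0, "spin": 0}
  claw: 0.085

```text
clock: 19.27
tcp_pos: [0.6002, 0.1203, 0.174]
tcp_rot: [-0.0, 0.734, 0.679, -0.0]
force: [-0.1, 0.3, -0.4]
opening: 0.0852
gripper_force: 0.0
```

>>> drive_tool:
  plan:
    - {"tx": 0, "ty": 0, "tz": 0.03, "spin": 0}
    - {"tx": 0, "ty": 0, "tz": 0.07, "spin": 0}
    - {"tx": -0.04, "ty": -0.04, "tz": 0.11, "spin": 0}
    - {"tx": -0.08, "ty": -0.08, "tz": 0.11, "spin": 0}
    - {"tx": -0.12, "ty": -0.12, "tz": 0.11, "spin": 0}

```text
clock: 19.9
tcp_pos: [0.4792, -0.0008, 0.2851]
tcp_rot: [0.001, 0.734, 0.679, 0.0]
force: [-0.4, -0.7, -0.0]
opening: 0.0849
gripper_force: 0.0
```

>>> drive_tool:
  plan:
    - {"tx": -0.04, "ty": -0.04, "tz": 0, "spin": 0}
    - {"tx": -0.08, "ty": -0.08, "tz": 0, "spin": 0}
    - {"tx": -0.08, "ty": -0.08, "tz": 0, "spin": 0}

```text
clock: 20.27
tcp_pos: [0.3981, -0.0819, 0.2846]
tcp_rot: [0.0, 0.736, 0.677, -0.0]
force: [0.7, -0.2, 0.3]
opening: 0.0851
gripper_force: 0.0
```

Run:
```python
from h import *
print(tool()); s=snap('top')
for lo,hi in((108,132),(100,136),(104,140)): c=ctrl(s,z=.216,roi=(270,120,345,200),lo=lo,hi=hi); print(c,toplate(c[:2]/1000))
g=cv2.GaussianBlur(s['img'],(3,3),0).mean(2)
print('plate',rect(s,g<118,.01,(240,125,380,190)),'bar',rect(s,g>150,.05,(280,135,335,157)))
print(s['img'][138:190:1,310].mean(1).round().tolist())
```

```text
{'t': 20.27, 'p': [398.1, -81.9, 284.6], 'closeline': np.float64(-4.8), 'F': [0.7, -0.2, 0.3], 'q': [-0.48, -0.04, 1.75, -0.0, 1.44, -0.39], 'op': 0.0851}
[595.6  72.2 120.8  43.4  -4.2] [-44.9  57.2]
[593.8  72.  122.7  47.8  -3. ] [-46.7  56.9]
[595.2  71.8 122.3  45.   -2.6] [-45.3  56.8]
plate [631.8  12.  417.3 187.6  -4.4] bar [663.3  32.  122.6  30.1  -6.6]
[79.0, 74.0, 78.0, 77.0, 81.0, 76.0, 74.0, 84.0, 124.0, 161.0, 177.0, 176.0, 176.0, 176.0, 176.0, 176.0, 157.0, 122.0, 111.0, 111.0, 111.0, 110.0, 111.0, 111.0, 112.0, 108.0, 109.0, 116.0, 117.0, 117.0, 111.0, 95.0, 84.0, 76.0, 63.0, 64.0, 74.0, 73.0, 72.0, 72.0, 62.0, 58.0, 59.0, 73.0, 70.0, 76.0, 105.0, 140.0, 160.0, 166.0, 162.0, 162.0]
```

Run:
```python
from h import *
s=snap('top'); g=s['img'].astype(float).mean(2)
print('stage near corners',[toplate(ray(s,u,v,z)) for u,v in((261,157),(277,159.5)) for z in (.01,.047)])
for v in (159,162,164): print(v,[(u,int(g[v,u])) for u in list(range(278,290))+list(range(312,330))])
print([toplate(ray(s,u,v,.05)) for u,v in((290,154),(327,158),(291,145))])
```

```text
stage near corners [array([ -4.5, 197.8]), array([-11.5, 191.9]), array([ -8.6, 137.6]), array([-15.5, 133.4])]
159 [(278, 114), (279, 114), (280, 113), (281, 115), (282, 115), (283, 111), (284, 112), (285, 106), (286, 111), (287, 112), (288, 109), (289, 107), (312, 112), (313, 112), (314, 111), (315, 103), (316, 81), (317, 67), (318, 66), (319, 65), (320, 58), (321, 65), (322, 70), (323, 74), (324, 75), (325, 72), (326, 75), (327, 76), (328, 73), (329, 75)]
162 [(278, 116), (279, 111), (280, 112), (281, 115), (282, 111), (283, 110), (284, 111), (285, 113), (286, 116), (287, 113), (288, 112), (289, 112), (312, 112), (313, 115), (314, 114), (315, 92), (316, 69), (317, 71), (318, 74), (319, 70), (320, 75), (321, 73), (322, 77), (323, 74), (324, 79), (325, 74), (326, 72), (327, 75), (328, 79), (329, 72)]
164 [(278, 114), (279, 114), (280, 114), (281, 113), (282, 114), (283, 115), (284, 112), (285, 113), (286, 110), (287, 119), (288, 114), (289, 116), (312, 116), (313, 115), (314, 111), (315, 86), (316, 72), (317, 72), (318, 73), (319, 73), (320, 81), (321, 76), (322, 78), (323, 76), (324, 78), (325, 77), (326, 74), (327, 78), (328, 75), (329, 77)]
[array([ 8.1, 88.2]), array([  5.3, -46.3]), array([41.4, 87.7])]
```

>>> drive_tool:
  plan:
    - {"tx": 0.02, "ty": 0.03, "tz": 0, "spin": -0.16}
    - {"tx": 0.04, "ty": 0.06, "tz": 0, "spin": -0.32}
    - {"tx": 0.06, "ty": 0.09, "tz": 0, "spin": -0.48}
    - {"tx": 0.08, "ty": 0.12, "tz": 0, "spin": -0.64}
    - {"tx": 0.1, "ty": 0.15, "tz": 0, "spin": -0.8}

```text
clock: 21.0
tcp_pos: [0.5013, 0.0731, 0.2839]
tcp_rot: [-0.0, 0.941, 0.338, 0.0]
force: [0.5, -0.2, -0.4]
opening: 0.0849
gripper_force: 0.0
```

>>> drive_tool:
  plan:
    - {"tx": 0.02, "ty": 0.03, "tz": 0, "spin": -0.16}
    - {"tx": 0.045, "ty": 0.06, "tz": 0, "spin": -0.32}
    - {"tx": 0.07, "ty": 0.09, "tz": 0, "spin": -0.48}
    - {"tx": 0.09, "ty": 0.12, "tz": 0, "spin": -0.64}
    - {"tx": 0.107, "ty": 0.145, "tz": 0, "spin": -0.77}

```text
clock: 21.62
tcp_pos: [0.6078, 0.2189, 0.2832]
tcp_rot: [-0.0, 0.999, -0.04, -0.0]
force: [0.1, -0.4, -0.4]
opening: 0.0849
gripper_force: 0.0
```

>>> drive_tool:
  plan:
    - {"tx": 0, "ty": 0, "tz": 0, "spin": 0}
    - {"tx": 0, "ty": 0, "tz": 0, "spin": 0}

```text
clock: 21.88
tcp_pos: [0.6067, 0.2163, 0.2835]
tcp_rot: [0.0, 0.999, -0.037, -0.001]
force: [-0.1, 0.4, -0.4]
opening: 0.0852
gripper_force: 0.0
```

Run:
```python
from h import *
T=tool();print(T,toplate(np.array(T['p'])/1000)); s=snap('top')
print(toplate(ray(s,315.3,162,.216)))
```

```text
{'t': 21.88, 'p': [606.7, 216.3, 283.5], 'closeline': np.float64(85.7), 'F': [-0.1, 0.4, -0.4], 'q': [0.17, 0.41, 1.2, -0.0, 1.54, 1.82], 'op': 0.0852} [-44.9 201.7]
[-44.2  -7.6]
```

>>> drive_tool:
  plan:
    - {"tx": 0, "ty": 0, "tz": -0.055, "spin": 0}
    - {"tx": 0, "ty": 0, "tz": -0.11, "spin": 0}
    - {"tx": 0, "ty": 0, "tz": -0.165, "spin": 0}
    - {"tx": 0, "ty": 0, "tz": -0.215, "spin": 0}
    - {"tx": 0, "ty": 0, "tz": -0.248, "spin": 0}

```text
clock: 22.55
tcp_pos: [0.6056, 0.2143, 0.0341]
tcp_rot: [0.0, 0.999, -0.039, -0.001]
force: [1.2, -0.9, 0.1]
opening: 0.0845
gripper_force: 0.0
```

>>> drive_tool:
  plan:
    - {"tx": 0, "ty": 0, "tz": 0, "spin": 0}
    - {"tx": -0.0008, "ty": -0.01, "tz": 0, "spin": 0}
    - {"tx": -0.0013, "ty": -0.017, "tz": 0, "spin": 0}
    - {"tx": -0.0013, "ty": -0.017, "tz": 0, "spin": 0}

```text
clock: 23.05
tcp_pos: [0.6069, 0.1979, 0.038]
tcp_rot: [-0.0, 0.999, -0.039, 0.001]
force: [1.0, 2.8, -2.1]
opening: 0.0852
gripper_force: 0.0
```

Run:
```python
from h import *
f,t,s=avg(2);T=tool();print(f,t,T,toplate(np.array(T['p'])/1000))
```

```text
[-0.23  2.41 -0.07] [ 0.343 -0.068  0.019] {'t': 23.15, 'p': [606.5, 198.2, 37.3], 'closeline': np.float64(85.5), 'F': [-0.2, 1.9, 1.1], 'q': [0.14, 0.59, 1.53, 0.0, 1.02, 1.79], 'op': 0.0845} [-43.7 183.7]
```

>>> drive_tool:
  plan:
    - {"tx": -0.0005, "ty": -0.006, "tz": 0, "spin": 0}
    - {"tx": -0.001, "ty": -0.012, "tz": 0, "spin": 0}
    - {"tx": -0.0014, "ty": -0.018, "tz": 0, "spin": 0}
    - {"tx": -0.0014, "ty": -0.018, "tz": 0, "spin": 0}

```text
clock: 23.65
tcp_pos: [0.605, 0.1803, 0.037]
tcp_rot: [-0.0, 0.999, -0.039, 0.001]
force: [0.5, 3.1, 1.8]
opening: 0.0849
gripper_force: 0.0
```

Run:
```python
from h import *
f,t,s=avg(2);T=tool();print(f,t,T,toplate(np.array(T['p'])/1000))
R=np.array([.5918,.0111,.01])
s=snap('top'); g=s['img'].mean(2); print([(u,int(g[162,u])) for u in range(308,328)]);
```

```text
[0.64 3.24 1.3 ] [ 0.19  -0.056  0.019] {'t': 23.75, 'p': [604.8, 180.3, 36.7], 'closeline': np.float64(85.5), 'F': [0.4, 2.8, 1.6], 'q': [0.11, 0.58, 1.55, -0.0, 1.01, 1.76], 'op': 0.0849} [-44.  165.7]
[(308, 113), (309, 121), (310, 117), (311, 120), (312, 121), (313, 121), (314, 122), (315, 118), (316, 115), (317, 116), (318, 120), (319, 124), (320, 117), (321, 121), (322, 120), (323, 121), (324, 103), (325, 86), (326, 82), (327, 80)]
```

>>> drive_tool:
  plan:
    - {"tx": 0.0005, "ty": 0.007, "tz": 0, "spin": 0}
    - {"tx": 0.0015, "ty": 0.02, "tz": 0, "spin": 0}
    - {"tx": 0.0015, "ty": 0.02, "tz": 0, "spin": 0}

```text
clock: 24.18
tcp_pos: [0.6058, 0.2014, 0.036]
tcp_rot: [0.0, 0.999, -0.038, -0.0]
force: [0.6, 0.1, -0.7]
opening: 0.0852
gripper_force: 0.0
```

Run:
```python
from h import *
s=snap('top','t5.png'); g=s['img'].mean(2); print([(u,int(g[162,u])) for u in list(range(276,300))+list(range(316,328))]); print(tool())
print(ctrl(s,z=.216,roi=(270,130,345,200)),toplate(ray(s,324.3,162,.216)))
s=snap('side','s5.png'); foot(s,(328,198,352,216))
print([ (y,proj(s,np.r_[[.636,.0117],.01]+Rz(-4.4)@[-.0445-.028,y,0]).round(1).tolist()) for y in(-.008,-.026,-.036)])
```

```text
[(276, 58), (277, 56), (278, 46), (279, 49), (280, 65), (281, 75), (282, 79), (283, 81), (284, 103), (285, 118), (286, 122), (287, 124), (288, 119), (289, 116), (290, 119), (291, 120), (292, 116), (293, 121), (294, 116), (295, 115), (296, 115), (297, 119), (298, 119), (299, 117), (316, 119), (317, 116), (318, 122), (319, 117), (320, 117), (321, 122), (322, 123), (323, 116), (324, 102), (325, 83), (326, 84), (327, 82)]
{'t': 24.23, 'p': [605.7, 200.9, 36.0], 'closeline': np.float64(85.6), 'F': [0.2, -0.8, -0.2], 'q': [0.15, 0.59, 1.53, -0.0, 1.02, 1.79], 'op': 0.0849}
[593.8  43.3 123.5  43.4  -4.2] [-41.7 -36. ]
 26  24  23  31  67  71  71  79  78  53  47  44  45  45  45  44  43  45  43  44  42  53  54  56
 48  26  23  24  39  70  71  78  77  52  47  42  45  43  44  43  43  44  45  43  41  39  52  52
 53  47  46  26  23  49  69  79  79  53  47  44  45  44  43  43  44  44  44  44  36  26  60  53
 52  53  54  48  24  28  50  76  80  53  46  43  42  43  43  43  43  45  43  31  18  17  39  52
 52  52  54  33  24  22  29  54  78  54  46  44  44  43  43  44  43  33  22  13   9  13  32  38

[... 626 characters left out ...]
3  63  65  65  64  64  63  63  63  63  63  63
206 209 151  46  70  62  60  56  56  58  64  63  62  64  63  64  65  64  64  65  63  63  62  62
204 205 199 107  45  65  65  64  64  63  64  64  62  63  63  63  65  65  65  64  65  64  63  62
203 207 221 210  74  40  62  65  63  63  62  65  63  61  63  64  65  66  66  63  65  64  64  61
222 222 225 223 206  64  46  61  63  63  64  63  63  64  64  63  64  64  64  64  65  65  64  64
225 225 224 225 223 184  52  75  65  63  63  63  40  63  64  63  64  64  64  66  65  64  64  64
223 225 224 224 223 219 110  45  66  64  63  62  28  52  62  63  62  65  64  64  66  64  65  64
[(-0.008, [332.0, 203.7]), (-0.026, [334.5, 206.9]), (-0.036, [335.9, 208.7])]
```

The box now stands flat. The side view puts its right end at plate y≈-36 mm, agreeing with the top view, so its centre is at y≈28.5 mm and it needs to go to about 22.3 mm. I'll push 6 mm further.

>>> drive_tool:
  plan:
    - {"tx": -0.0007, "ty": -0.01, "tz": 0, "spin": 0}
    - {"tx": -0.0015, "ty": -0.019, "tz": 0, "spin": 0}
    - {"tx": -0.0018, "ty": -0.023, "tz": 0, "spin": 0}
    - {"tx": -0.002, "ty": -0.0265, "tz": 0, "spin": 0}
    - {"tx": -0.002, "ty": -0.0265, "tz": 0, "spin": 0}

```text
clock: 24.9
tcp_pos: [0.6039, 0.1735, 0.0362]
tcp_rot: [0.0, 0.999, -0.039, -0.0]
force: [0.2, 2.1, 0.0]
opening: 0.0848
gripper_force: 0.0
```

>>> drive_tool:
  plan:
    - {"tx": 0.001, "ty": 0.01, "tz": 0, "spin": 0}
    - {"tx": 0.0025, "ty": 0.035, "tz": 0, "spin": 0}
    - {"tx": 0.0025, "ty": 0.035, "tz": 0, "spin": 0}

```text
clock: 25.28
tcp_pos: [0.6064, 0.2103, 0.0362]
tcp_rot: [0.0, 0.999, -0.038, 0.0]
force: [-1.0, 0.4, -0.2]
opening: 0.0851
gripper_force: 0.0
```

Run:
```python
from h import *
print(tool())
s=snap('top'); g=s['img'].mean(2); 
for v in(155,159,162): print(v,[(u,int(g[v,u])) for u in list(range(280,292))+list(range(320,332))])
c=ctrl(s,z=.216,roi=(270,130,345,200)); print(c,toplate(c[:2]/1000))
for v in (143,145,147): print(v,[(u,int(g[v,u])) for u in list(range(284,296))+list(range(322,334))])
s=snap('side'); foot(s,(330,200,350,214))
print([ (y,proj(s,np.r_[[.636,.0117],.01]+Rz(-4.4)@[-.0445-.028,y,0]).round(1).tolist()) for y in(-.036,-.042)])
```

```text
{'t': 25.27, 'p': [606.4, 210.3, 36.2], 'closeline': np.float64(85.6), 'F': [-1.0, 0.4, -0.2], 'q': [0.16, 0.6, 1.52, -0.0, 1.02, 1.81], 'op': 0.0851}
155 [(280, 80), (281, 79), (282, 78), (283, 80), (284, 77), (285, 77), (286, 81), (287, 105), (288, 119), (289, 122), (290, 121), (291, 121), (320, 153), (321, 158), (322, 155), (323, 156), (324, 156), (325, 154), (326, 125), (327, 89), (328, 75), (329, 78), (330, 83), (331, 83)]
159 [(280, 84), (281, 84), (282, 84), (283, 82), (284, 79), (285, 80), (286, 102), (287, 114), (288, 119), (289, 120), (290, 119), (291, 120), (320, 120), (321, 121), (322, 119), (323, 116), (324, 118), (325, 120), (326, 114), (327, 102), (328, 80), (329, 82), (330, 83), (331, 82)]
162 [(280, 79), (281, 78), (282, 73), (283, 80), (284, 78), (285, 76), (286, 102), (287, 118), (288, 125), (289, 120), (290, 118), (291, 119), (320, 119), (321, 118), (322, 116), (323, 121), (324, 123), (325, 120), (326, 107), (327, 84), (328, 79), (329, 83), (330, 84), (331, 84)]
[592.   36.  124.   46.5  -4. ] [-45.7  20.9]
143 [(284, 80), (285, 86), (286, 81), (287, 82), (288, 78
[... 1237 characters left out ...]
  7  13
 53  53  53  53  47  12  11  18  26  43  32  21  12   7  10   7   7  27  51  55
 52  53  52  52  54  17   8  13  23  23  14  10   9   8   4  18  53  58  62  62
 38  51  53  53  52  31  10   8  12  11   7  10  11  16  53  57  62  63  63  62
 61  48  53  54  53  24  17   9   6   9  12  26  54  59  63  64  64  63  63  62
152  47  59  53  54  47  46  27  15  27  54  56  62  65  67  64  63  63  64  62
198 108  41  53  61  61  61  57  55  57  61  63  64  63  65  65  64  64  63  63
208 194  71  38  62  64  64  63  63  64  63  63  64  64  64  65  65  64  64  64
208 204 204  63  46  62  64  63  63  62  64  64  63  64  64  64  65  65  64  65
[(-0.036, [335.9, 208.7]), (-0.042, [336.8, 209.8])]
```

The box is at y≈21–22 mm and square to the plate. I'll regrip it centrally and drag it to the bar with part of its weight carried but the feet still on the plate.

>>> drive_tool:
  plan:
    - {"tx": 0, "ty": 0.005, "tz": 0.06, "spin": 0}
    - {"tx": 0, "ty": 0.005, "tz": 0.12, "spin": 0}
    - {"tx": 0, "ty": 0.005, "tz": 0.18, "spin": 0.1}
    - {"tx": 0, "ty": 0.005, "tz": 0.235, "spin": 0.25}
    - {"tx": 0, "ty": 0.005, "tz": 0.255, "spin": 0.4}

```text
clock: 26.0
tcp_pos: [0.6078, 0.2131, 0.2963]
tcp_rot: [0.0, 0.987, 0.162, 0.004]
force: [0.2, -0.5, -0.6]
opening: 0.085
gripper_force: 0.0
```

>>> drive_tool:
  plan:
    - {"tx": -0.002, "ty": -0.03, "tz": 0, "spin": 0.17}
    - {"tx": -0.004, "ty": -0.06, "tz": 0, "spin": 0.35}
    - {"tx": -0.007, "ty": -0.095, "tz": 0, "spin": 0.53}
    - {"tx": -0.01, "ty": -0.13, "tz": 0, "spin": 0.71}
    - {"tx": -0.013, "ty": -0.16, "tz": 0, "spin": 0.89}

```text
clock: 26.62
tcp_pos: [0.593, 0.0516, 0.2912]
tcp_rot: [0.0, 0.821, 0.571, -0.0]
force: [0.7, 1.4, 0.3]
opening: 0.0855
gripper_force: 0.0
```

>>> drive_tool:
  plan:
    - {"tx": 0, "ty": -0.01, "tz": 0, "spin": 0.14}
    - {"tx": 0, "ty": -0.018, "tz": 0, "spin": 0.281}
    - {"tx": 0, "ty": -0.018, "tz": 0, "spin": 0.281}
    - {"tx": 0, "ty": -0.018, "tz": 0, "spin": 0.281}

```text
clock: 27.12
tcp_pos: [0.5933, 0.0356, 0.2912]
tcp_rot: [-0.0, 0.735, 0.678, -0.0]
force: [-0.6, 0.4, 0.3]
opening: 0.0853
gripper_force: 0.0
```

Run:
```python
from h import *
T=tool();print(T,toplate(np.array(T['p'])/1000))
s=dict(r.snapshot('top')); a,b=ray(s,285.9,162,.216),ray(s,326.5,162,.216); print((a+b)/2,toplate((a+b)/2),np.linalg.norm(a-b))
```

```text
{'t': 27.12, 'p': [593.3, 35.6, 291.2], 'closeline': np.float64(-4.6), 'F': [-0.6, 0.4, 0.3], 'q': [-0.13, 0.31, 1.32, -0.0, 1.51, -0.05], 'op': 0.0853} [-44.4  20.6]
[0.59102959 0.03635178 0.216     ] [-46.7  21.1] 0.12856170593150731
```

>>> drive_tool:
  plan:
    - {"tx": 0, "ty": 0, "tz": -0.04, "spin": 0.003}
    - {"tx": 0, "ty": 0, "tz": -0.08, "spin": 0.003}
    - {"tx": 0, "ty": 0, "tz": -0.115, "spin": 0.003}
    - {"tx": 0, "ty": 0, "tz": -0.115, "spin": 0.003}

```text
clock: 27.68
tcp_pos: [0.5913, 0.0364, 0.1734]
tcp_rot: [-0.003, 0.733, 0.68, -0.002]
force: [-0.7, -0.1, -0.0]
opening: 0.085
gripper_force: 0.0
```

>>> drive_tool:
  plan:
    - {"tx": 0, "ty": 0, "tz": 0, "spin": 0}
    - {"tx": 0, "ty": 0, "tz": 0, "spin": 0}
    - {"tx": 0, "ty": 0, "tz": 0, "spin": 0}
  claw: 0.055

```text
clock: 28.05
tcp_pos: [0.5942, 0.0357, 0.1777]
tcp_rot: [0.001, 0.733, 0.68, 0.001]
force: [0.1, 0.3, 0.2]
opening: 0.0551
gripper_force: 0.0
```

>>> drive_tool:
  plan:
    - {"tx": 0, "ty": 0, "tz": 0, "spin": 0}
    - {"tx": 0, "ty": 0, "tz": 0, "spin": 0}
    - {"tx": 0, "ty": 0, "tz": 0, "spin": 0}
  claw: 0.03
  newtons: 60

```text
clock: 28.42
tcp_pos: [0.5943, 0.0356, 0.1776]
tcp_rot: [0.001, 0.733, 0.68, 0.001]
force: [0.4, 0.3, 6.1]
opening: 0.0473
gripper_force: 64.3
```

Run:
```python
from h import *
f,t,s=avg(2);print(f,t,tool())
```

```text
[0.71 0.23 6.35] [0.077 0.152 0.006] {'t': 28.52, 'p': [594.3, 35.7, 177.6], 'closeline': np.float64(-4.3), 'F': [0.7, -0.1, 6.8], 'q': [-0.13, 0.38, 1.5, 0.0, 1.26, -0.05], 'op': 0.0473}
```

>>> drive_tool:
  plan:
    - {"tx": 0, "ty": 0, "tz": 0.0008, "spin": 0}
    - {"tx": 0, "ty": 0, "tz": 0.0008, "spin": 0}

```text
clock: 28.78
tcp_pos: [0.5943, 0.0357, 0.1776]
tcp_rot: [0.001, 0.733, 0.68, 0.001]
force: [2.2, 0.4, 3.4]
opening: 0.0474
gripper_force: 64.1
```

Run:
```python
from h import *
f,t,s=avg(2);print(f,t,tool())
```

```text
[ 3.18 -0.08  4.26] [-0.03  -0.627  0.002] {'t': 28.88, 'p': [594.2, 35.7, 177.6], 'closeline': np.float64(-4.3), 'F': [4.1, -0.0, 4.4], 'q': [-0.13, 0.38, 1.5, 0.0, 1.26, -0.05], 'op': 0.0472}
```

>>> drive_tool:
  plan:
    - {"tx": 0, "ty": 0, "tz": 0.001, "spin": 0}
    - {"tx": 0, "ty": 0, "tz": 0.0018, "spin": 0}
    - {"tx": 0, "ty": 0, "tz": 0.0018, "spin": 0}

```text
clock: 29.25
tcp_pos: [0.5924, 0.0359, 0.1776]
tcp_rot: [-0.001, 0.733, 0.68, -0.001]
force: [0.5, 0.2, -5.1]
opening: 0.0474
gripper_force: 63.3
```

Run:
```python
from h import *
f,t,s=avg(2);print(f,t,tool())
```

```text
[ 0.5  -0.6  -6.32] [-0.026 -0.243  0.021] {'t': 29.35, 'p': [592.3, 35.9, 177.7], 'closeline': np.float64(-4.3), 'F': [0.2, -0.1, -7.0], 'q': [-0.13, 0.38, 1.5, -0.0, 1.27, -0.05], 'op': 0.047}
```

>>> drive_tool:
  plan:
    - {"tx": 0, "ty": 0, "tz": -0.0007, "spin": 0}
    - {"tx": 0.004, "ty": -0.0003, "tz": -0.0007, "spin": 0}
    - {"tx": 0.008, "ty": -0.0006, "tz": -0.0007, "spin": 0}
    - {"tx": 0.012, "ty": -0.0009, "tz": -0.0007, "spin": 0}
    - {"tx": 0.012, "ty": -0.0009, "tz": -0.0007, "spin": 0}

```text
clock: 29.98
tcp_pos: [0.6059, 0.0348, 0.1778]
tcp_rot: [-0.0, 0.733, 0.68, -0.0]
force: [0.5, -0.1, -7.6]
opening: 0.047
gripper_force: 63.5
```

Run:
```python
from h import *
f,t,s=avg(2);print(f,t,tool()); foot(s,(330,196,352,214))
```

```text
[-0.59 -0.34 -7.27] [0.002 0.01  0.01 ] {'t': 30.07, 'p': [605.4, 34.8, 177.9], 'closeline': np.float64(-4.3), 'F': [-0.7, 0.1, -7.5], 'q': [-0.13, 0.4, 1.47, 0.0, 1.27, -0.05], 'op': 0.0472}
 31  25  22  30  77  69  69  72  72  72  80  48  45  45  46  45  45  45  45  45  45  45
 24  24  24  25  49  71  72  73  73  73  80  47  44  45  44  46  45  46  45  45  46  45
 25  23  25  24  27  52  70  72  72  72  81  46  45  45  46  45  44  45  45  45  45  46
 25  26  24  24  23  30  51  72  72  74  74  47  46  45  46  43  45  46  43  45  46  45
 24  22  47  47  49  26  30  54  71  74  70  49  47  46  45  44  44  45  44  44  46  46
 24  46  55  54  54  26  25  27  69  72  71  48  45  44  46  46  45  46  44  45  44  29
 47  46  53  54  53  26  23  23  46  71  71  48  44  44  44  46  45  45  49  33  21  13
 33  25  52  54  54  50  25  22  17  46  71  48  45  46  45  44  53  31  27  13   8   5
 49  47  55  55  55  54  26  20   9  17  41  46  46  44  40  32  28  13  11   8   6  17
 55  53  55  55  54  36  25  20   8  12  23  38  32  22  18  12  10   7   8  13  55  57
 56  55  54  35  33  25  25  23   9   8  14  20  14   9   8   7   6  26  52  56  64  64
 33  32  31  23  23  24  25  24  14   6  10   9   6   8   5  17  54  58  65  63  64  63
 25  24  25  24  24  21  21  48  47  27   9   5   8  17  54  57  65  66  64  63  63  64
 40  25  25  24  25  16  37  53  55  51  36  30  55  60  66  66  66  65  66  64  63  63
 74  26  37  47  49  49  60  63  63  63  59  58  64  67  68  66  65  65  66  64  66  63
 95  53  30  64  64  63  65  65  65  65  64  65  64  65  67  66  65  66  65  65  64  64
100  93  54  42  63  63  65  65  65  66  66  64  66  67  66  66  67  65  67  66  66  64
212 211 207  67  48  64  66  64  64  63  65  65  65  65  67  67  67  65  65  66  66  67
```

>>> drive_tool:
  plan:
    - {"tx": 0, "ty": 0, "tz": -0.001, "spin": 0}
    - {"tx": 0, "ty": 0, "tz": -0.0015, "spin": 0}
    - {"tx": 0, "ty": 0, "tz": -0.0015, "spin": 0}

```text
clock: 30.45
tcp_pos: [0.6055, 0.0349, 0.1776]
tcp_rot: [0.0, 0.733, 0.68, 0.0]
force: [-1.6, -0.4, 1.9]
opening: 0.0475
gripper_force: 64.5
```

Run:
```python
from h import *
f,t,s=avg(2);T=tool();print(f,t,T,toplate(np.array(T['p'])/1000))
```

```text
[-2.87  0.11  2.39] [ 0.147  0.949 -0.001] {'t': 30.55, 'p': [605.5, 34.9, 177.6], 'closeline': np.float64(-4.3), 'F': [-3.3, 0.3, 2.4], 'q': [-0.13, 0.4, 1.47, 0.0, 1.27, -0.05], 'op': 0.0472} [-32.2  20.8]
```

>>> drive_tool:
  plan:
    - {"tx": 0, "ty": 0, "tz": 0.0007, "spin": 0}
    - {"tx": 0.003, "ty": 0, "tz": 0.0007, "spin": 0}
    - {"tx": 0.006, "ty": 0.0005, "tz": 0.0007, "spin": 0}
    - {"tx": 0.006, "ty": 0.0005, "tz": 0.0007, "spin": 0}

```text
clock: 31.05
tcp_pos: [0.6105, 0.0351, 0.1776]
tcp_rot: [-0.001, 0.733, 0.68, -0.001]
force: [-4.8, -0.3, 5.4]
opening: 0.0473
gripper_force: 65.5
```

Run:
```python
from h import *
f,t,s=avg(2);T=tool();print(f,t,T,toplate(np.array(T['p'])/1000))
```

```text
[-6.48 -1.13  4.44] [-0.007  1.678  0.03 ] {'t': 31.15, 'p': [610.5, 35.1, 177.6], 'closeline': np.float64(-4.3), 'F': [-6.7, -1.4, 5.2], 'q': [-0.12, 0.41, 1.46, -0.0, 1.28, -0.05], 'op': 0.0474} [-27.2  21.4]
```

>>> drive_tool:
  plan:
    - {"tx": 0, "ty": 0, "tz": 0.001, "spin": 0}
    - {"tx": 0.002, "ty": 0, "tz": 0.001, "spin": 0}
    - {"tx": 0.003, "ty": 0, "tz": 0.001, "spin": 0}
    - {"tx": 0.003, "ty": 0, "tz": 0.001, "spin": 0}

```text
clock: 31.65
tcp_pos: [0.6148, 0.0353, 0.1777]
tcp_rot: [-0.0, 0.733, 0.68, -0.0]
force: [-0.4, -0.2, -7.8]
opening: 0.0473
gripper_force: 64.0
```

Run:
```python
from h import *
f,t,s=avg(2);T=tool();print(f,t,T,toplate(np.array(T['p'])/1000))
```

```text
[-0.35  0.4  -8.05] [-0.025 -0.024 -0.016] {'t': 31.75, 'p': [614.6, 35.4, 177.9], 'closeline': np.float64(-4.3), 'F': [-0.4, 0.3, -8.1], 'q': [-0.12, 0.41, 1.45, 0.0, 1.28, -0.05], 'op': 0.0476} [-23.2  22. ]
```

>>> drive_tool:
  plan:
    - {"tx": 0, "ty": 0, "tz": -0.0008, "spin": 0}
    - {"tx": 0.0015, "ty": 0, "tz": -0.0008, "spin": 0}
    - {"tx": 0.003, "ty": 0, "tz": -0.0008, "spin": 0}
    - {"tx": 0.003, "ty": 0, "tz": -0.0008, "spin": 0}

```text
clock: 32.25
tcp_pos: [0.6166, 0.0353, 0.1777]
tcp_rot: [-0.001, 0.733, 0.68, -0.001]
force: [-4.7, 0.1, -2.2]
opening: 0.0471
gripper_force: 64.6
```

Run:
```python
from h import *
f,t,s=avg(2);T=tool();print(f,t,T,toplate(np.array(T['p'])/1000))
```

```text
[-5.07  0.16 -1.47] [ 0.059  1.547 -0.074] {'t': 32.35, 'p': [616.7, 35.4, 177.7], 'closeline': np.float64(-4.3), 'F': [-6.0, 0.1, -0.9], 'q': [-0.12, 0.42, 1.44, -0.0, 1.29, -0.05], 'op': 0.0471} [-21.1  22.1]
```

>>> drive_tool:
  plan:
    - {"tx": 0.001, "ty": 0, "tz": 0, "spin": 0}
    - {"tx": 0.002, "ty": 0, "tz": 0, "spin": 0}
    - {"tx": 0.002, "ty": 0, "tz": 0, "spin": 0}

```text
clock: 32.72
tcp_pos: [0.6173, 0.0353, 0.1777]
tcp_rot: [-0.002, 0.733, 0.68, -0.002]
force: [-9.7, -1.4, 2.2]
opening: 0.0471
gripper_force: 65.3
```

Run:
```python
from h import *
f,t,s=avg(2);T=tool();print(f,t,T,toplate(np.array(T['p'])/1000))
foot(s,(330,192,356,212))
print([ (x,proj(s,np.r_[[.636,.0117],.01]+Rz(-4.4)@[x-.028,-.043,0]).round(1).tolist()) for x in(-.045,-.032,-.023)])
```

```text
[-8.46 -0.44  2.4 ] [ 0.029  2.583 -0.081] {'t': 32.83, 'p': [617.3, 35.3, 177.8], 'closeline': np.float64(-4.3), 'F': [-8.4, -0.5, 2.7], 'q': [-0.12, 0.42, 1.44, -0.0, 1.29, -0.05], 'op': 0.0473} [-20.5  22.1]
 27  23  24  37  64  73  70  53  65  69  72  73  71  62  48  46  45  44  46  44  46  45  44  44  46 115
 50  49  27  25  37  70  79  54  58  64  71  72  78  62  49  44  44  45  45  45  45  45  45  45  47 116
 55  55  48  26  23  48  79  68  57  70  72  73  82  56  49  44  44  46  44  45  45  45  46  45  49 125
 34  32  32  24  23  28  56  78  71  72  73  73  80  55  48  46  44  45  45  45  46  45  47  46  50  82
 25  24  23  24  24  25  31  55  71  74  72  72  79  54  48  46  43  45  45  46  45  46  46  47  48  68
 23  23  25  24  24  25  25  29  64  72  72  72  81  54  48  46  44  46  45  45  45  45  45  45  48  69
 25  25  25  25  25  25  25  24  38  70  72  74  81  55  49  46  45  44  46  46  46  44  46  44  53  70
 26  23  24  25  24  47  49  25  25  46  71  73  81  56  48  45  45  43  45  46  45  46  44  45  30  46
 49  49  49  48  49  55  56  27  26  25  53  72  81  49  
[... 569 characters left out ...]
5  55  33  32  24  24  23  25  26  24  24  16   7  10   8   7  29  53  56  59  65  65  66  66  66  65
 32  32  25  23  25  24  24  25  22  47  47  49  12   8  18  55  60  64  64  63  64  64  64  65  66  66
 25  23  24  23  25  18  39  50  48  53  62  63  46  56  58  66  65  65  63  65  64  65  64  66  65  65
 41  25  26  23  23  18  50  62  62  64  66  64  62  67  66  67  66  65  65  63  66  64  63  64  65  66
 74  26  66  59  58  58  63  65  66  66  64  66  63  67  67  66  65  67  65  65  66  64  64  64  64  65
 96  55  41  68  64  64  66  66  67  67  65  66  65  63  66  67  66  66  66  64  66  63  64  64  65  64
[(-0.045, [336.8, 210.0]), (-0.032, [339.8, 208.6]), (-0.023, [341.9, 207.7])]
```

The front-right foot corner is at px (342.4, 207.7), and the prediction for touching the bar is (341.9, 207.7). The force also confirms bar contact. I'll release and check.

>>> drive_tool:
  plan:
    - {"tx": -0.0007, "ty": 0, "tz": -0.0003, "spin": 0}
    - {"tx": -0.0007, "ty": 0, "tz": -0.0003, "spin": 0}

```text
clock: 33.08
tcp_pos: [0.6171, 0.0353, 0.1777]
tcp_rot: [-0.001, 0.733, 0.68, -0.001]
force: [-7.9, -0.4, 2.0]
opening: 0.047
gripper_force: 65.3
```

>>> drive_tool:
  plan:
    - {"tx": 0, "ty": 0, "tz": 0, "spin": 0}
    - {"tx": 0, "ty": 0, "tz": 0, "spin": 0}
    - {"tx": 0, "ty": 0, "tz": 0, "spin": 0}
    - {"tx": 0, "ty": 0, "tz": 0, "spin": 0}
  claw: 0.085

```text
clock: 33.58
tcp_pos: [0.6192, 0.0353, 0.1776]
tcp_rot: [0.0, 0.733, 0.68, 0.0]
force: [0.8, 0.2, -0.4]
opening: 0.0851
gripper_force: 0.0
```

>>> drive_tool:
  plan:
    - {"tx": 0, "ty": 0, "tz": 0.03, "spin": 0}
    - {"tx": 0, "ty": 0, "tz": 0.07, "spin": 0}
    - {"tx": -0.03, "ty": -0.05, "tz": 0.11, "spin": 0}
    - {"tx": -0.07, "ty": -0.1, "tz": 0.11, "spin": 0}
    - {"tx": -0.11, "ty": -0.15, "tz": 0.11, "spin": 0}

```text
clock: 34.2
tcp_pos: [0.5144, -0.1082, 0.2881]
tcp_rot: [0.001, 0.733, 0.68, 0.0]
force: [0.7, -0.6, -0.0]
opening: 0.0852
gripper_force: 0.0
```

>>> drive_tool:
  plan:
    - {"tx": -0.05, "ty": -0.04, "tz": 0, "spin": 0}
    - {"tx": -0.1, "ty": -0.08, "tz": 0, "spin": 0}
    - {"tx": -0.1, "ty": -0.08, "tz": 0, "spin": 0}

```text
clock: 34.58
tcp_pos: [0.4125, -0.1893, 0.2876]
tcp_rot: [0.001, 0.735, 0.678, -0.0]
force: [1.3, 0.2, 0.1]
opening: 0.0851
gripper_force: 0.0
```

```bash
cat > m.py <<'E'
from h import *
print(tool())
s=snap('top','tf.png')
for lo,hi in((108,132),(100,136)): c=ctrl(s,z=.216,roi=(270,130,345,190),lo=lo,hi=hi); print(c,toplate(c[:2]/1000))
g=s['img'].mean(2)
for v in(150,154,157,160): print(v,[(u,int(g[v,u])) for u in list(range(282,295))+list(range(320,332))])
print('col',[(v,int(g[v,306])) for v in range(138,168)])
s=snap('side','sf.png'); foot(s,(338,186,362,212))
P=lambda x,y,z:(proj(s,np.r_[[.636,.0117],.01]+Rz(-4.4)@[x,y,z])).round(1).tolist()
for cy in(.020,.023): print(cy,'FR',P(-.051,cy-.065,0),'BR',P(.005,cy-.065,0),'FRtop',P(-.047,cy-.065,.206),'BRtop',P(.001,cy-.065,.206))
E
python3 m.py
```

```text
{'t': 34.58, 'p': [412.5, -189.3, 287.6], 'closeline': np.float64(-4.6), 'F': [1.3, 0.2, 0.1], 'q': [-0.68, 0.05, 1.65, -0.0, 1.44, -0.6], 'op': 0.0851}
[618.6  36.2 122.   50.2  -4.4] [-19.2  23.1]
[617.4  35.6 125.3  54.5  -4.6] [-20.4  22.4]
150 [(282, 77), (283, 81), (284, 80), (285, 80), (286, 85), (287, 100), (288, 116), (289, 119), (290, 113), (291, 113), (292, 112), (293, 120), (294, 113), (320, 121), (321, 116), (322, 111), (323, 115), (324, 116), (325, 118), (326, 113), (327, 95), (328, 75), (329, 82), (330, 80), (331, 73)]
154 [(282, 77), (283, 83), (284, 83), (285, 80), (286, 95), (287, 109), (288, 116), (289, 122), (290, 119), (291, 120), (292, 117), (293, 110), (294, 115), (320, 114), (321, 114), (322, 113), (323, 116), (324, 112), (325, 115), (326, 110), (327, 96), (328, 76), (329, 76), (330, 76), (331, 77)]
157 [(282, 84), (283, 82), (284, 76), (285, 80), (286, 99), (287, 119), (288, 118), (289, 118), (290, 113), (291, 118), (292, 117), (293, 114), (294, 114), (320, 116), (321, 117), (322, 113), (323, 116), (324, 116), (325, 117), (326, 104), (327, 87), (328, 77), (32
[... 2635 characters left out ...]
4  60  66  66  67  68  67  67  66  66  65  65  65  66
 57  55  56  52  13   7  17  56  61  60  65  66  65  66  66  68  66  66  66  67  66  66  66  66
 55  55  63  64  47  57  58  66  68  66  65  65  67  66  65  66  68  68  67  67  66  66  64  65
 64  65  66  65  63  69  68  67  68  67  66  66  66  65  65  65  67  67  67  68  68  67  66  66
 68  67  66  67  67  68  69  69  67  66  67  66  64  66  65  67  65  65  66  66  68  66  68  67
 67  67  65  67  66  66  68  68  67  67  69  68  67  67  64  67  66  65  66  66  67  69  68  67
0.02 FR [342.2, 208.0] BR [354.9, 202.1] FRtop [344.6, 168.9] BRtop [356.6, 163.7]
0.023 FR [341.8, 207.5] BR [354.5, 201.6] FRtop [344.2, 168.4] BRtop [356.1, 163.2]
```

The controller's end is flush with the bar's end in the side view, with the back-right foot at (354.8, 202) against the bar's corner. Its yaw matches the plate at -4.5°, and the arm is clear.

```bash
python3 -c "
from workcell import r
print(r.job_done())"
```

```text
the job is handed in; nothing more can be done
None
```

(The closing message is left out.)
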